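# Shut down the bench compressed-air line

### The job

The glassware drier is finished with, so shut down the compressed-air line that runs across the bench. First screw the lobed handwheel of the flow valve clockwise all the way down onto its seat, so that no air is flowing, and then push the aluminium sleeve of the isolating slide valve along the pipe towards the pressure gauge until it clicks home and stays there. Let go of everything, and do not knock or shift the beaker, flask, bottle, jar and spanner that are about.

Things in the scene. Friction and masses are not known exactly. Their poses are not given: they have to be found in the camera images.
- air_line: Fixed steel pipe, 27 mm in diameter, running level across the bench along this body's y, its centre line 90 mm up. Two risers 200 mm either side of its middle go down into the bench. A round pressure gauge (64 mm, top 196 mm up, dial to the robot's side) stands on the riser at the +y end. Origin: on the bench under the pipe's middle; x points away from the robot's side, z up. Place and yaw vary.
- flow_valve: Fixed brass valve body on the pipe, covering 50 mm of pipe either side of its origin, which is on the bench under the pipe's centre line; axes as air_line. It stands 85 mm to the +y or -y side of the pipe's middle, the slide valve on the other: this varies. Its stem axis leaves the pipe's centre line above the origin and leans 0.61 rad (35 degrees) from vertical towards its -x, the robot's side.
- wheel_center (a point): Centre of the flow valve's handwheel, a black eight-lobed knob 54 mm across lobes (51 across hollows), 26 mm thick. Its z is the stem axis, outwards; x, y turn with it. When shut it is 101 mm along the stem axis from the pipe's centre line. When shut there is, below its centre: bare 13 mm stem, from 25 mm a 26 mm wide packing nut and neck (28 mm), from 51 mm the bonnet (49 mm wide).
- wheel (a joint): Angle of the handwheel in rad: 0 = shut on its seat (firm stop), positive = open, counter-clockwise as seen looking down on the knob; closing is clockwise. Starts between 3.2 and 5.2. A steep multi-start thread moves stem and knob 18 mm along the stem axis per full turn (2.86 mm per rad): outwards opening, inwards closing. Friction about 0.15 N m; it stays where it is left.
- sleeve_mid (a point): Centre of the isolating slide valve's sleeve, on the pipe's centre line: fluted aluminium, 50 mm long, 42 mm in diameter, with a rim 51 mm in diameter and 7 mm wide at each end (36 mm between rims). It slides along the pipe between two fixed brass collars (42 mm hexagons, 12 mm long). Its y is that of air_line: along the pipe towards the gauge, the way to shut it.
- sleeve (a joint): Travel of the sleeve in m: 0 = open, against the collar away from the gauge; 0.030 = shut, against the collar nearer the gauge. Starts at 0 to 0.003. Friction about 2.5 N. An over-centre detent spring opposes the push with up to 7 N more, most about half way, gives way at 0.0225, then drives the sleeve home with up to 7 N and holds it at 0.030; let go earlier, it springs back towards open.
- beaker: Glass beaker, 72 mm in diameter, 100 mm high, standing on the bench behind the pipe (its far side from the robot). Origin: centre of its underside. Leave alone.
- flask: Conical glass flask, 84 mm in diameter at the foot, 128 mm high. Origin: centre of its underside. Leave alone.
- amber_bottle: Brown bottle, 72 mm in diameter, 170 mm high. Origin: centre of its underside. Leave alone.
- wide_jar: White jar, 76 mm in diameter, 110 mm high. Origin: centre of its underside. Leave alone.
- spanner: Steel spanner, 170 mm long, lying on the bench in front of the pipe (on the robot's side), along its own x axis. Origin on the bench at its middle. Leave alone.

How it is judged:
By the outcome, as a careful person would: the job done as asked, in the order asked, and still so for the second after the job is handed in, with the robot touching nothing.
It also fails if it takes over 72 s, if anything falls off the work surface, if the arm or the gripper's body presses on something with over 40 N, if the wrist force passes 120 N, or if a joint passes its speed limit or range.

### The arm

A 6-joint arm with a two-finger parallel gripper is mounted at the origin on the work surface. World frame = base frame: x ahead of the robot, y to its left, z up, the work surface at z = 0. Lengths are in m, angles in rad, forces in N, time in s.
With the tool pointing down it reaches from about 0.275 to 0.75 m from the base axis. Payload 10.2 kg.
Tool frame: the origin (TCP) lies midway between the tips of the shut fingers; the grasp point (between the pads) lies 19 mm behind it; z points along the fingers, x is the direction in which the jaws open and shut, and the axes are right-handed (so a half turn about z gives the same grasp; the last joint's range is limited). The gripper opens to 88 mm and grips with 3 to 60 N. Pads are 18 mm wide; open, the fingers measure 123 mm over their backs; the gripper's body (75 mm by 187 mm) begins 45 mm behind the grasp point.
Start: joints at [1.076, 0.313, 1.498, -0, 1.331, -0.223], TCP at [0.141, 0.506, 0.207] pointing down, gripper open.
Joint ranges: [-2.94, 2.94], [-0.97, 2.17], [0.19, 2.56], [-1.23, 4.37], [0.02, 3.11], [-2.88, 2.88]. Speed limits (rad/s): [2.39, 2.39, 3.01, 3.14, 3.14, 3.14].

### API

Orientations are given as a unit quaternion [w, x, y, z].
In Python, from plant import arm gives the robot as it stands.
- The arm moves only by the shell command python3 -m creep 'ROWS' [FORCE]. ROWS is JSON, a list of rows, each an object of numbers: "rx", "ry", "rz": the turn, a rotation vector about the tool's x, y, z in rad; "dx", "dy", "dz": the shift along the tool's x, y, z in cm; "gripper": the closure, from 0 (fully open) to 1 (shut). In form: [{"rx": .., "ry": .., "rz": .., "dx": .., "dy": .., "dz": .., "gripper": ..}, ...]. A call has 1 to 20 rows; each row shifts and turns the commanded pose from where the row before left it, along the tool's axes as they then stand; what a row does not reach is not made up. A row lasts 1/12 s, in which the tool goes at most 41.7 mm and 7.16 degrees, less where a joint would pass 70% of its speed; a pose out of reach is approached as far as the arm can. A call with a gripper value outside its range is refused whole. The fingers move at their own pace and stop on an object; FORCE is the grip in N (left out, the last holds). Time passes only in rows, so rows that do not move let the fingers close. It gives the time, the measured TCP pose, the force and the opening at its end, in the units of the state.
- arm.get_state(): the state, without advancing time (a new reading comes with each control period).
- arm.get_image(name): name is "scene" or "top" or "wrist"; returns a dict with "frame" (400x640x3 uint8, red, green, blue), "fx", "fy", "cx", "cy" (pixels), "eye" and "rotation" of the camera in the world. Camera axes: x right, y up, looking along -z (the intrinsics and any distortion apply to the point x, -y, -z); pixel columns grow to the right and rows downward; lengths in m; the calibration is good to about 2 mm. A picture is of the moment at which its call begins. There is no depth.
- arm.close_job(): hands the job in, once; it reports no verdict.
The state is a dict: "t": time; "q": joint angles; "joint_vel": joint speeds; "tau": joint torques, N m; "tool_pos": TCP position; "tool_rot": TCP orientation; "wrist_force": force on the tool from outside, world axes, zero at the start; "ft_torque": the same for the moment, N m; "gripper_width": finger opening in m.
Only numpy, scipy, OpenCV 4.12 (cv2) and the standard library are available. Lean on these libraries where they do the work, as an engineer would, in place of code of your own. Each camera call takes 0.05 s, during which the arm holds its last target.

## Working session

There is one attempt and no reset: what is moved stays moved. The work goes in short steps, Python scripts to look and compute and a shell command to move; the robot and the scene stay as the last step left them, time stands still between calls to the robot, and variables do not carry over. Pictures are saved under pics/ and viewed, and the job is handed in when it is done.

```bash
ls; mkdir -p pics; python3 - <<'E'
from plant import arm
import cv2
s=arm.get_state();print(s)
for n in("scene","top","wrist"):
    d=arm.get_image(n);cv2.imwrite(f"pics/a_{n}.png",d["frame"][:,:,::-1]);print(n,{k:v for k,v in d.items() if k!="frame"})
E
```

```text
pics
{'t': 0.0, 'q': array([ 1.07558647e+00,  3.13475282e-01,  1.49843886e+00,  1.47705693e-07,
        1.33098675e+00, -2.23421933e-01]), 'joint_vel': array([ 0.00090626, -0.00018315, -0.00051162,  0.00103895, -0.00154053,
        0.00055141]), 'tau': array([-7.66014764e-04, -4.02211440e+01, -2.52265441e+01,  6.94605242e-02,
        3.52695922e-02, -9.34183231e-05]), 'tool_pos': array([0.14082252, 0.50546542, 0.20644749]), 'tool_rot': array([ 2.70287834e-04,  7.96383593e-01,  6.04791489e-01, -5.95668447e-04]), 'wrist_force': array([ 0.22056447,  0.43414832, -0.33601063]), 'ft_torque': array([ 0.00745203, -0.02873685,  0.00214073]), 'gripper_width': 0.08799353706435276}
scene {'fx': 363.08075393638967, 'fy': 363.08075393638967, 'cx': 321.0729260398196, 'cy': 199.96718080832966, 'eye': array([1.18997644, 0.67894192, 0.83996345]), 'rotation': array([0.31446979, 0.15253952, 0.39967388, 0.84740854])}
top {'fx': 515.0112684714755, 'fy': 515.0112684714755, 'cx': 319.66403330886425, 'cy': 189.05714364490984, 'eye': array([0.23569372, 0.00777047, 1.66191872]), 'rotation': array([ 0.71254383,  0.07735998, -0.07584197, -0.69321333])}
wrist {'fx': 314.5658173356882, 'fy': 314.5658173356882, 'cx': 321.79869253135683, 'cy': 198.09409496480006, 'eye': array([0.05969805, 0.52747507, 0.38413968]), 'rotation': array([ 0.78559814, -0.13095086, -0.09860632,  0.59662737])}
```

View pics/a_scene.png

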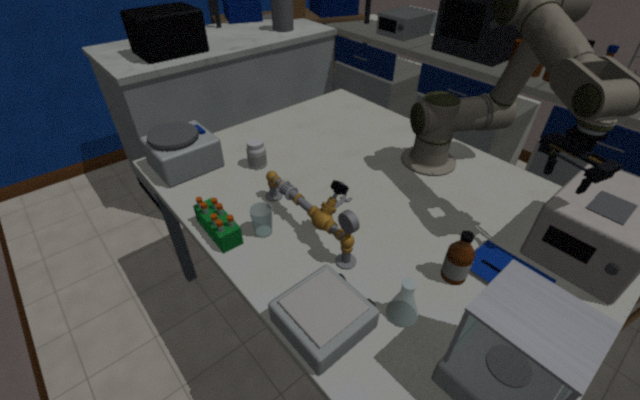

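View pics/a_top.png

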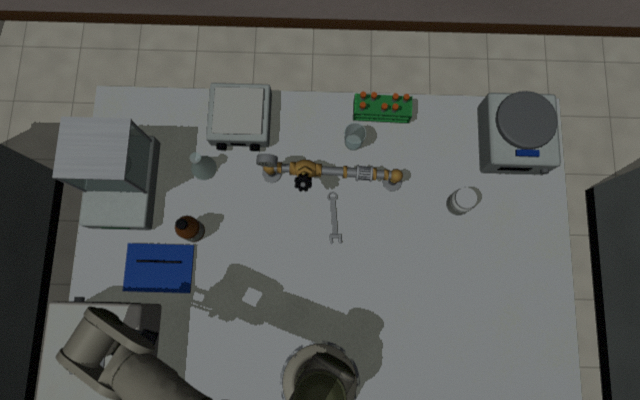

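View pics/a_wrist.png

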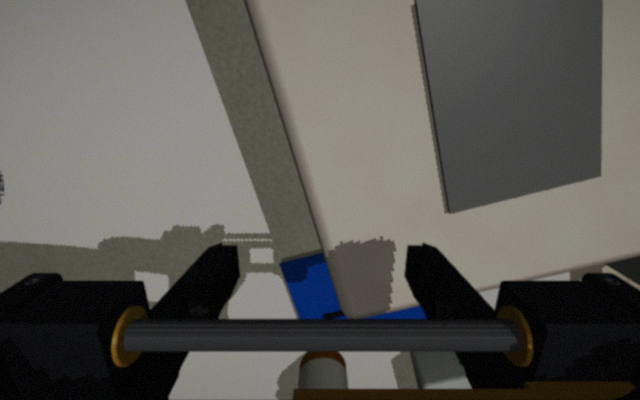

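The top view shows the gauge at the left (+y) end around (267,160), the flow valve knob at (303,183), the sleeve at (364,172), and the spanner at (335,218). I'll zoom in to measure.

```bash
cat > h.py <<'E'
import numpy as np,cv2
from scipy.spatial.transform import Rotation as R
def rot(q): return R.from_quat([q[1],q[2],q[3],q[0]])
def ray(d,u,v):
    c=np.array([(u-d["cx"])/d["fx"],-(v-d["cy"])/d["fy"],-1.]); return d["eye"],rot(d["rotation"]).apply(c)
def onz(d,u,v,z):
    e,r=ray(d,u,v); return e+r*(z-e[2])/r[2]
def proj(d,p):
    c=rot(d["rotation"]).inv().apply(np.asarray(p)-d["eye"]); return np.array([d["cx"]+d["fx"]*c[0]/-c[2], d["cy"]-d["fy"]*c[1]/-c[2]])
def tri(d1,p1,d2,p2):
    a,r=ray(d1,*p1);b,s=ray(d2,*p2)
    k=np.linalg.lstsq(np.c_[r,-s],b-a,rcond=None)[0]; P=a+k[0]*r;Q=b+k[1]*s
    return (P+Q)/2,np.linalg.norm(P-Q)
def crop(d,name,x0,y0,x1,y1,k):
    cv2.imwrite("pics/"+name,cv2.resize(d["frame"][y0:y1,x0:x1,::-1],None,fx=k,fy=k,interpolation=cv2.INTER_CUBIC))
E
python3 - <<'E'
from h import *;from plant import arm
import pickle
t=arm.get_image("top");s=arm.get_image("scene");pickle.dump((t,s),open("im0.pkl","wb"))
crop(t,"b_top.png",250,145,410,255,5);crop(s,"b_sc.png",235,160,375,280,5)
for uv in((271,171),(396,176)):print(onz(t,*uv,.09))
E
```

```text
[0.63631047 0.17078641 0.09      ]
[ 0.63095678 -0.22274964  0.09      ]
```

View pics/b_top.png

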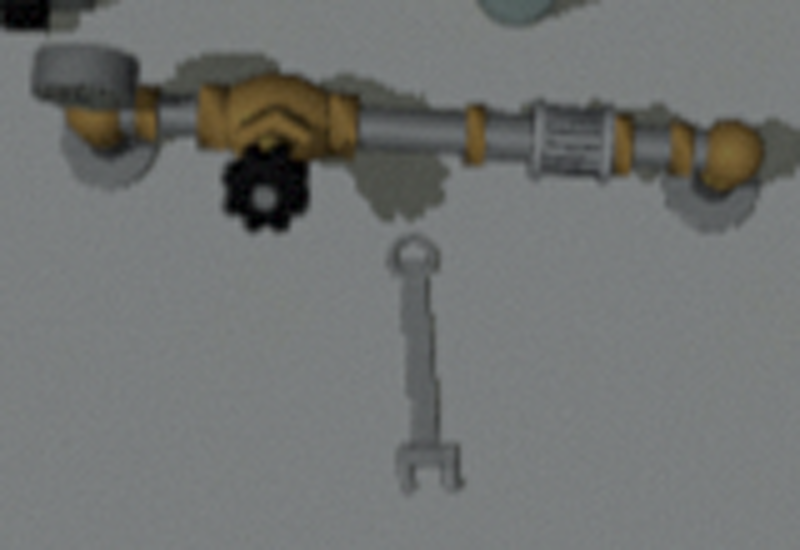

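View pics/b_sc.png

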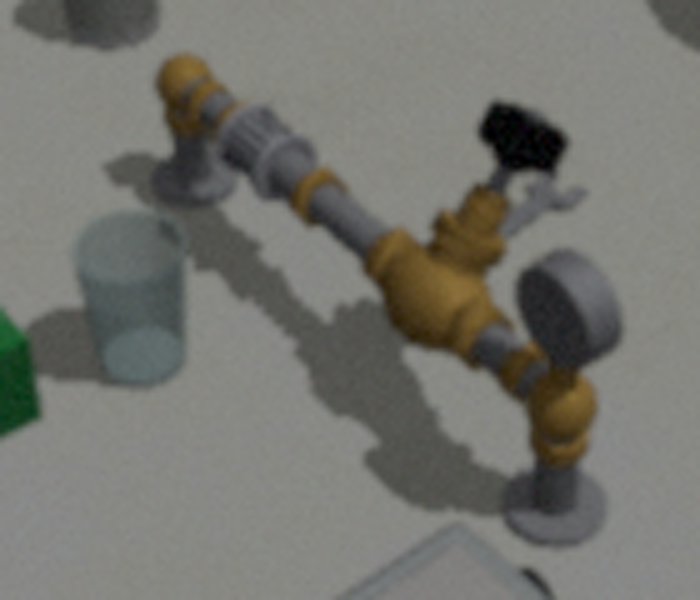

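```bash
python3 - <<'E'
from h import *;import pickle
t,s=pickle.load(open("im0.pkl","rb"))
f=t["frame"].astype(int)
# pipe edges: print column profile
hsv=cv2.cvtColor(t["frame"],cv2.COLOR_RGB2HSV)
br=((hsv[...,0]>8)&(hsv[...,0]<30)&(hsv[...,1]>110)).astype(np.uint8)
n,l,st,c=cv2.connectedComponentsWithStats(br[145:200,250:410])
for i in range(1,n):
    if st[i,4]>8: print(st[i]+[250,145,0,0,0],c[i]+[250,145])
P=[]
for cx,cy in((178,115),(420,129),(655,146.5)): P.append(onz(t,250+cx/5-.4,145+cy/5-.4,.09));print(P[-1])
out=[]
for d,b in((t,(285,165,320,200)),(s,(325,175,352,200))):
    g=d["frame"].max(2)[b[1]:b[3],b[0]:b[2]]<38
    cnt,_=cv2.findContours(g.astype(np.uint8),cv2.RETR_EXTERNAL,cv2.CHAIN_APPROX_NONE)
    k=max(cnt,key=cv2.contourArea);x,y,w,h=cv2.boundingRect(k);m=cv2.moments(cv2.convexHull(k))
    o=(b[0]+m["m10"]/m["m00"],b[1]+m["m01"]/m["m00"]);print(o,w,h);out.append(o)
print(tri(t,out[0],s,out[1]))
E
```

```text
[290 160  32  18 428] [305.20093458 168.30607477]
[277 163   5  10  40] [278.675 167.075]
[343 166   4  12  33] [344.84848485 171.60606061]
[264 167  10   7  56] [268.80357143 169.69642857]
[373 168   4  12  34] [374.17647059 173.26470588]
[384 170   5  10  38] [386.         174.44736842]
[390 170  12  13 116] [395.93103448 175.81034483]
[0.64860541 0.12654342 0.09      ]
[ 0.64370696 -0.02627059  0.09      ]
[ 0.63642633 -0.17433951  0.09      ]
(303.1531746031746, 181.67222222222222) 17 18
(338.786717752235, 187.63601532567048) 17 13
(array([0.58267074, 0.06525889, 0.18181299]), np.float64(0.0011306615100162187))
```

```bash
cat >> h.py <<'E'
yaw=-0.0405
Y=np.array([np.sin(-yaw),np.cos(yaw),0]);X=np.array([np.cos(yaw),np.sin(yaw),0])
MID=np.array([.6447,0,0])+Y*-.0225
V=MID+Y*.085+[0,0,.09]; A=-X*np.sin(.61)+np.array([0,0,1])*np.cos(.61)
SL=MID-Y*.085+[0,0,.09]   # mid travel
def goal(pos,zt,xt):
    zt=zt/np.linalg.norm(zt);xt=xt-zt*(xt@zt);xt/=np.linalg.norm(xt)
    return np.asarray(pos),R.from_matrix(np.c_[xt,np.cross(zt,xt),zt])
def delta(s,g):
    r=rot(s["tool_rot"]); print("shift cm (current tool axes)",np.round(r.inv().apply(g[0]-s["tool_pos"])*100,2),"turn",np.round((r.inv()*g[1]).as_rotvec(),3))
def show(s):
    r=rot(s["tool_rot"]).as_matrix();print("t",round(s["t"],2),"q",np.round(s["q"],2),"p",np.round(s["tool_pos"],4),"F",np.round(s["wrist_force"],1),"M",np.round(s["ft_torque"],2),"w",round(s["gripper_width"],4));print("x",np.round(r[:,0],3),"z",np.round(r[:,2],3))
E
python3 - <<'E'
from h import *;from plant import arm;import pickle
t,s=pickle.load(open("im0.pkl","rb"))
print(V,A,(V+A*.101),SL)
for w in(3.2,3.9,5.2):print(w,V+A*(.101+.00286*w))
for n,uv in dict(bottle=(188,228),beaker=(354,136),flask=(203,167),jar=(464,200)).items():print(n,onz(t,*uv,.08))
S=arm.get_state();show(S)
delta(S,goal([.45,.08,.30],np.array([0,0,-1.]),np.array([-.94,.33,0])))
E
```

```text
[0.64723056 0.06244875 0.09      ] [-0.5723977   0.02319479  0.81964802] [0.58941839 0.06479142 0.17278445] [ 0.64034744 -0.10741185  0.09      ]
3.2 [0.58417981 0.0650037  0.18028587]
3.9 [0.58303387 0.06505014 0.1819268 ]
5.2 [0.58090569 0.06513638 0.18497426]
bottle [0.44998212 0.41975146 0.08      ]
beaker [ 0.76239255 -0.08966007  0.08      ]
flask [0.64599042 0.3882384  0.08      ]
jar [ 0.56191665 -0.43675614  0.08      ]
t 0.25 q [ 1.08  0.31  1.5  -0.    1.33 -0.22] p [0.1409 0.5056 0.2068] F [0.  0.3 0.6] M [0.03 0.02 0.02] w 0.0881
x [ 0.268  0.963 -0.001] z [-0. -0. -1.]
shift cm (current tool axes) [-32.71  41.2   -9.31] turn [-0.     0.    -1.505]
```

```bash
python3 -m creep '[{"dz":-3.1},{"dz":-3.1},{"dz":-3.1},{"dx":-2,"dy":2.5},{"dx":-2,"dy":2.5},{"dx":-2,"dy":2.5},{"dx":-2,"dy":2.5},{"dx":-2,"dy":2.5},{"dx":-2,"dy":2.5},{"dx":-2,"dy":2.5},{"dx":-2,"dy":2.5},{"dx":-2,"dy":2.5},{"dx":-2,"dy":2.5},{"dx":-2,"dy":2.5},{"dx":-2,"dy":2.5},{"dx":-2,"dy":2.5},{"dx":-2,"dy":2.5},{"dx":-2,"dy":2.5},{"dx":-2,"dy":2.5}]'
python3 -m creep '[{"rz":-0.1},{"rz":-0.1},{"rz":-0.1},{"rz":-0.1},{"rz":-0.1},{"rz":-0.1},{"rz":-0.1},{"rz":-0.1},{"rz":-0.1},{"rz":-0.1},{"rz":-0.1},{"rz":-0.1},{"rz":-0.1},{"rz":-0.1},{"rz":-0.1},{"rz":0}]'
python3 - <<'E'
from h import *;from plant import arm
S=arm.get_state();show(S)
delta(S,goal(V+A*(.101+.011-.019+.10),-A,rot(S["tool_rot"]).as_matrix()[:,0]))
E
```

```text
t 0.25 q [ 1.08  0.31  1.5  -0.    1.33 -0.22] p [0.1409 0.5056 0.2068] F [0.  0.3 0.6] M [0.03 0.02 0.02] w 0.0881
x [ 0.268  0.963 -0.001] z [-0. -0. -1.]
shift cm (current tool axes) [-31.63  49.91  -4.13] turn [-0.597  0.128 -0.039]$[0]: bad value
$[0]: bad value
```

```bash
python3 -m creep '[{"rx":0,"ry":0,"rz":0,"dx":0,"dy":0,"dz":-3.1,"gripper":0}]'
```

```text
t: 0.33
tool_pos: [0.14, 0.5038, 0.2335]
tool_rot: [0.002, 0.796, 0.605, -0.005]
wrist_force: [0.4, 0.7, -0.2]
gripper_width: 0.0881
```

All keys are required in every row.

```bash
python3 -m creep '[{"rx":0,"ry":0,"rz":0,"dx":0,"dy":0,"dz":-3.1,"gripper":0},{"rx":0,"ry":0,"rz":0,"dx":0,"dy":0,"dz":-3.1,"gripper":0},{"rx":0,"ry":0,"rz":0,"dx":-2,"dy":2.5,"dz":0,"gripper":0},{"rx":0,"ry":0,"rz":0,"dx":-2,"dy":2.5,"dz":0,"gripper":0},{"rx":0,"ry":0,"rz":0,"dx":-2,"dy":2.5,"dz":0,"gripper":0},{"rx":0,"ry":0,"rz":0,"dx":-2,"dy":2.5,"dz":0,"gripper":0},{"rx":0,"ry":0,"rz":0,"dx":-2,"dy":2.5,"dz":0,"gripper":0},{"rx":0,"ry":0,"rz":0,"dx":-2,"dy":2.5,"dz":0,"gripper":0},{"rx":0,"ry":0,"rz":0,"dx":-2,"dy":2.5,"dz":0,"gripper":0},{"rx":0,"ry":0,"rz":0,"dx":-2,"dy":2.5,"dz":0,"gripper":0},{"rx":0,"ry":0,"rz":0,"dx":-2,"dy":2.5,"dz":0,"gripper":0},{"rx":0,"ry":0,"rz":0,"dx":-2,"dy":2.5,"dz":0,"gripper":0},{"rx":0,"ry":0,"rz":0,"dx":-2,"dy":2.5,"dz":0,"gripper":0},{"rx":0,"ry":0,"rz":0,"dx":-2,"dy":2.5,"dz":0,"gripper":0},{"rx":0,"ry":0,"rz":0,"dx":-2,"dy":2.5,"dz":0,"gripper":0},{"rx":0,"ry":0,"rz":0,"dx":-2,"dy":2.5,"dz":0,"gripper":0},{"rx":0,"ry":0,"rz":0,"dx":-2,"dy":2.5,"dz":0,"gripper":0},{"rx":0,"ry":0,"rz":0,"dx":-2,"dy":2.5,"dz":0,"gripper":0}]'
python3 -m creep '[{"rx":0,"ry":0,"rz":-0.1,"dx":0,"dy":0,"dz":0,"gripper":0},{"rx":0,"ry":0,"rz":-0.1,"dx":0,"dy":0,"dz":0,"gripper":0},{"rx":0,"ry":0,"rz":-0.1,"dx":0,"dy":0,"dz":0,"gripper":0},{"rx":0,"ry":0,"rz":-0.1,"dx":0,"dy":0,"dz":0,"gripper":0},{"rx":0,"ry":0,"rz":-0.1,"dx":0,"dy":0,"dz":0,"gripper":0},{"rx":0,"ry":0,"rz":-0.1,"dx":0,"dy":0,"dz":0,"gripper":0},{"rx":0,"ry":0,"rz":-0.1,"dx":0,"dy":0,"dz":0,"gripper":0},{"rx":0,"ry":0,"rz":-0.1,"dx":0,"dy":0,"dz":0,"gripper":0},{"rx":0,"ry":0,"rz":-0.1,"dx":0,"dy":0,"dz":0,"gripper":0},{"rx":0,"ry":0,"rz":-0.1,"dx":0,"dy":0,"dz":0,"gripper":0},{"rx":0,"ry":0,"rz":-0.1,"dx":0,"dy":0,"dz":0,"gripper":0},{"rx":0,"ry":0,"rz":-0.1,"dx":0,"dy":0,"dz":0,"gripper":0},{"rx":0,"ry":0,"rz":-0.1,"dx":0,"dy":0,"dz":0,"gripper":0},{"rx":0,"ry":0,"rz":-0.1,"dx":0,"dy":0,"dz":0,"gripper":0},{"rx":0,"ry":0,"rz":-0.1,"dx":0,"dy":0,"dz":0,"gripper":0},{"rx":0,"ry":0,"rz":0,"dx":0,"dy":0,"dz":0,"gripper":0}]'
python3 - <<'E'
from h import *;from plant import arm
S=arm.get_state();show(S)
delta(S,goal(V+A*(.101+.011-.019+.10),-A,rot(S["tool_rot"]).as_matrix()[:,0]))
E
```

```text
t: 1.83
tool_pos: [0.441, 0.0886, 0.3]
tool_rot: [-0.0, 0.796, 0.605, 0.0]
wrist_force: [-0.4, -0.0, -0.4]
gripper_width: 0.0879
t: 3.17
tool_pos: [0.4403, 0.0901, 0.3]
tool_rot: [-0.0, 0.169, 0.986, -0.0]
wrist_force: [0.2, 0.2, 0.4]
gripper_width: 0.0885
t 3.17 q [-0.06  0.09  1.53  0.    1.52 -2.86] p [0.4403 0.0901 0.3   ] F [0.2 0.2 0.4] M [0.12 0.09 0.  ] w 0.0885
x [-0.943  0.333  0.   ] z [-0.  0. -1.]
shift cm (current tool axes) [-9.87  1.02  5.18] turn [-0.197 -0.577  0.059]
```

```bash

python3 -m creep '[{"rx":0,"ry":0,"rz":0,"dx":-2.5,"dy":0.25,"dz":1.3,"gripper":0},{"rx":0,"ry":0,"rz":0,"dx":-2.5,"dy":0.25,"dz":1.3,"gripper":0},{"rx":0,"ry":0,"rz":0,"dx":-2.5,"dy":0.25,"dz":1.3,"gripper":0},{"rx":0,"ry":0,"rz":0,"dx":-2.4,"dy":0.25,"dz":1.3,"gripper":0},{"rx":0,"ry":0,"rz":0.1,"dx":0,"dy":0,"dz":0,"gripper":0},{"rx":0,"ry":0,"rz":0.1,"dx":0,"dy":0,"dz":0,"gripper":0},{"rx":0,"ry":0,"rz":0,"dx":0,"dy":0,"dz":0,"gripper":0}]'
python3 - <<'E'
from h import *;from plant import arm
S=arm.get_state();show(S)
delta(S,goal(V+A*(.101+.011-.019+.10),-A,rot(S["tool_rot"]).as_matrix()[:,0]))
E
```

```text
t: 3.75
tool_pos: [0.5373, 0.0694, 0.2474]
tool_rot: [-0.0, 0.274, 0.962, -0.001]
wrist_force: [-0.5, 0.0, 0.1]
gripper_width: 0.0879
t 3.75 q [-0.09  0.33  1.37 -0.    1.44 -2.67] p [0.5373 0.0694 0.2474] F [-0.5  0.   0.1] M [ 0.1   0.06 -0.02] w 0.0879
x [-0.85   0.526 -0.   ] z [-0.001 -0.003 -1.   ]
shift cm (current tool axes) [-0.08 -0.24 -0.07] turn [-0.326 -0.517  0.087]
```

```bash

python3 -m creep '[{"rx":-0.054,"ry":-0.086,"rz":0.014,"dx":0,"dy":0,"dz":0,"gripper":0},{"rx":-0.054,"ry":-0.086,"rz":0.014,"dx":0,"dy":0,"dz":0,"gripper":0},{"rx":-0.054,"ry":-0.086,"rz":0.014,"dx":0,"dy":0,"dz":0,"gripper":0},{"rx":-0.054,"ry":-0.086,"rz":0.014,"dx":0,"dy":0,"dz":0,"gripper":0},{"rx":-0.054,"ry":-0.086,"rz":0.014,"dx":0,"dy":0,"dz":0,"gripper":0},{"rx":-0.054,"ry":-0.086,"rz":0.014,"dx":0,"dy":0,"dz":0,"gripper":0},{"rx":0,"ry":0,"rz":0,"dx":0,"dy":0,"dz":0,"gripper":0},{"rx":0,"ry":0,"rz":0,"dx":0,"dy":0,"dz":0,"gripper":0}]'
python3 - <<'E'
from h import *;from plant import arm
w=arm.get_image("wrist");cv2.imwrite("pics/c_w.png",w["frame"][:,:,::-1])
t=arm.get_image("top");crop(t,"c_t.png",240,130,410,240,4)
S=arm.get_state();show(S)
delta(S,goal(V+A*(.101+.011-.019+.10),-A,rot(S["tool_rot"]).as_matrix()[:,0]))
for k in(-.013,.013): print(proj(w,V+A*(.112+k)))
E
```

```text
t: 4.42
tool_pos: [0.5366, 0.0696, 0.2483]
tool_rot: [0.287, 0.297, 0.907, 0.083]
wrist_force: [0.6, -0.5, 0.6]
gripper_width: 0.0879
t 4.52 q [-0.11  0.01  1.88  0.07  0.65 -2.66] p [0.5381 0.0694 0.249 ] F [-0.1  0.5  0.5] M [ 0.08  0.34 -0.02] w 0.0882
x [-0.658  0.586 -0.472] z [ 0.571 -0.02  -0.821]
shift cm (current tool axes) [-0.02 -0.29 -0.  ] turn [ 0.002 -0.003 -0.   ]
[320.26531973 187.78684979]
[320.29276762 197.06357639]
```

View pics/c_w.png

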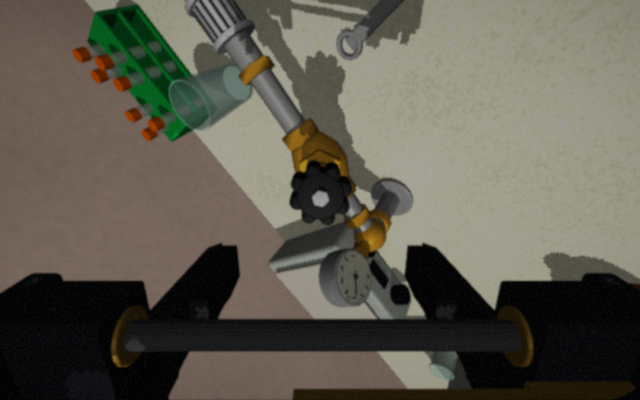

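```bash

python3 -m creep '[{"rx":0,"ry":0,"rz":0,"dx":0,"dy":-0.28,"dz":0,"gripper":0},{"rx":0,"ry":0,"rz":0,"dx":0,"dy":0,"dz":2,"gripper":0},{"rx":0,"ry":0,"rz":0,"dx":0,"dy":0,"dz":2,"gripper":0},{"rx":0,"ry":0,"rz":0,"dx":0,"dy":0,"dz":2,"gripper":0},{"rx":0,"ry":0,"rz":0,"dx":0,"dy":0,"dz":2,"gripper":0},{"rx":0,"ry":0,"rz":0,"dx":0,"dy":0,"dz":2,"gripper":0},{"rx":0,"ry":0,"rz":0,"dx":0,"dy":0,"dz":0,"gripper":0},{"rx":0,"ry":0,"rz":0,"dx":0,"dy":0,"dz":0,"gripper":0}]'
python3 - <<'E'
from h import *;from plant import arm
w=arm.get_image("wrist");cv2.imwrite("pics/d_w.png",w["frame"][:,:,::-1])
t=arm.get_image("scene");crop(t,"d_s.png",250,100,410,220,5)
S=arm.get_state();show(S)
delta(S,goal(V+A*(.101+.011-.019),-A,rot(S["tool_rot"]).as_matrix()[:,0]))
E
```

```text
t: 5.18
tool_pos: [0.5932, 0.0651, 0.1645]
tool_rot: [0.287, 0.297, 0.907, 0.083]
wrist_force: [-0.9, 0.1, 0.4]
gripper_width: 0.0885
t 5.28 q [-0.11  0.23  1.87  0.1   0.44 -2.69] p [0.5932 0.0652 0.1662] F [0.3 0.1 1. ] M [ 0.07  0.31 -0.02] w 0.0881
x [-0.657  0.587 -0.473] z [ 0.572 -0.02  -0.82 ]
shift cm (current tool axes) [-0.09 -0.01  0.04] turn [ 0.003 -0.002 -0.   ]
```

View pics/d_w.png

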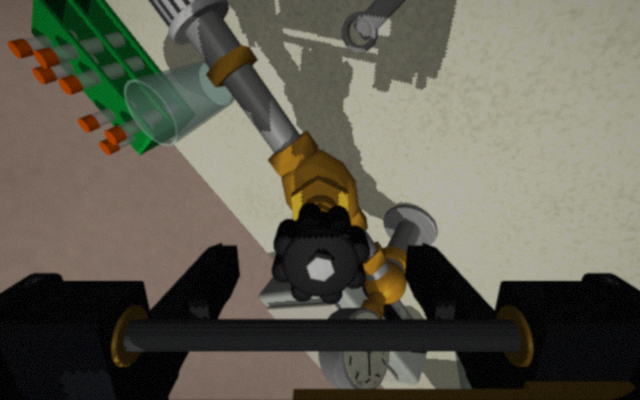

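View pics/d_s.png

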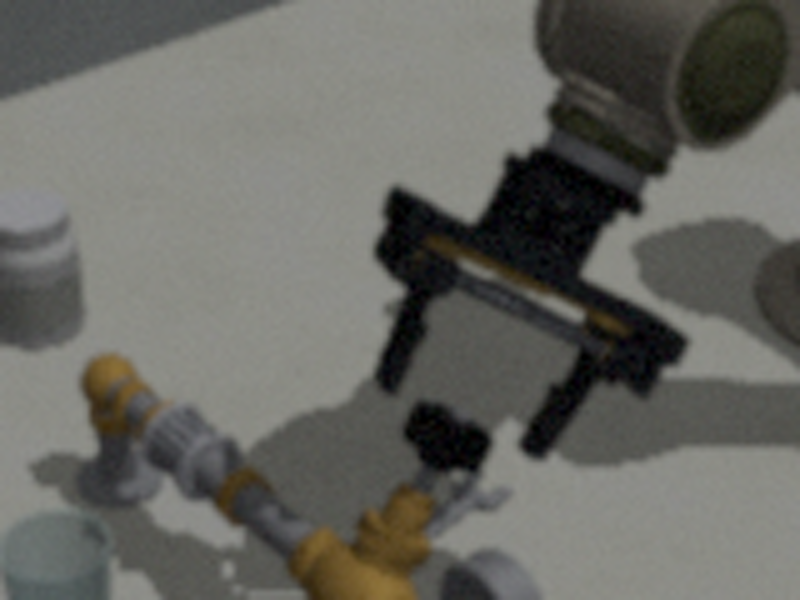

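```bash

python3 - <<'E'
from h import *;from plant import arm
t=arm.get_image("scene");tt=arm.get_image("top");crop(tt,"e_t.png",240,110,400,230,5)
S=arm.get_state();show(S);x=rot(S["tool_rot"]).as_matrix()[:,0];z=rot(S["tool_rot"]).as_matrix()[:,2]
T=S["tool_pos"]
for p in(T,T+.05*x,T-.05*x,T-.019*z,V+A*.112):print(proj(t,p),(proj(t,p)-[250,100])*5,(proj(tt,p)-[240,110])*5)
E
```

```text
t 5.38 q [-0.11  0.23  1.87  0.1   0.44 -2.69] p [0.5932 0.0653 0.1664] F [-0.4 -0.2  0.5] M [ 0.07  0.31 -0.02] w 0.0881
x [-0.657  0.587 -0.474] z [ 0.573 -0.02  -0.819]
[335.85521814 193.05948974] [429.2760907 465.2974487] [316.37371812 347.77732861]
[350.09802594 199.39666912] [500.49012968 496.9833456 ] [267.11931657 408.55585269]
[321.22202158 186.54861121] [356.1101079  432.74305605] [366.67712299 285.70436441]
[338.79351996 187.55819192] [443.96759982 437.79095962] [314.30921074 359.53571139]
[338.44157756 187.62862342] [442.20788779 438.14311711] [315.40656156 358.2327724 ]
```

View pics/e_t.png

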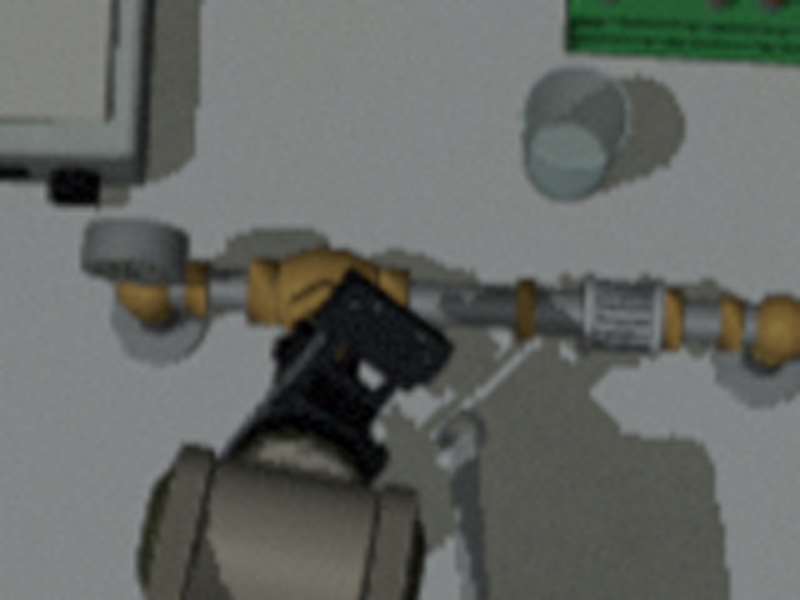

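```bash

python3 - <<'E'
from h import *;from plant import arm
w=arm.get_image("wrist");S=arm.get_state();r=rot(S["tool_rot"]);x,y,z=r.as_matrix().T;T=S["tool_pos"]
print("eye in tool",r.inv().apply(w["eye"]-T))
for k in(0,-.01,-.02,-.03,-.04):print(k,proj(w,T+.044*x+k*z),proj(w,T-.044*x+k*z))
s=arm.get_image("scene");crop(s,"f_s.png",300,140,380,200,10)
for k in(0,-.02,-.04):print(k,(proj(s,T+.044*x+k*z)-[300,140])*10,(proj(s,T-.044*x+k*z)-[300,140])*10)
E
```

```text
eye in tool [-0.0009313  -0.08536289 -0.1773759 ]
0 [393.93699543 235.57349824] [252.31637245 235.62143023]
-0.01 [397.61600787 242.95705202] [248.79203944 243.00933583]
-0.02 [401.68928001 251.13186101] [244.88991975 251.18917918]
-0.03 [406.22377594 260.23231803] [240.54582869 260.29550783]
-0.04 [411.30253476 270.42507751] [235.68016905 270.49517799]
0 [484.21755688 586.75982812] [230.12920366 473.73485548]
-0.02 [515.3287275  529.77086563] [260.85909499 414.86379782]
-0.04 [546.7121055  472.28327788] [291.86438763 355.46513768]
```

View pics/f_s.png

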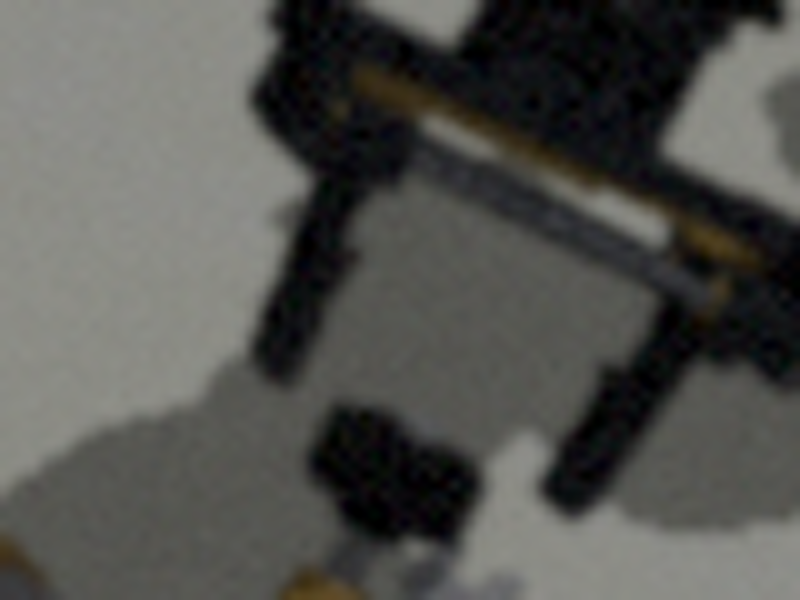

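```bash

python3 -m creep '[{"rx":0,"ry":0,"rz":0,"dx":0,"dy":0,"dz":0,"gripper":0.26},{"rx":0,"ry":0,"rz":0,"dx":0,"dy":0,"dz":0,"gripper":0.26},{"rx":0,"ry":0,"rz":0,"dx":0,"dy":0,"dz":0,"gripper":0.26},{"rx":0,"ry":0,"rz":0,"dx":0,"dy":0,"dz":0,"gripper":0.26},{"rx":0,"ry":0,"rz":0,"dx":0,"dy":0,"dz":0,"gripper":0.26}]' 20
python3 - <<'E'
from h import *;from plant import arm
S=arm.get_state();show(S);r=rot(S["tool_rot"]);x,y,z=r.as_matrix().T;T=S["tool_pos"]
s=arm.get_image("scene");crop(s,"g_s.png",300,140,380,200,10)
w=arm.get_image("wrist");crop(w,"g_w.png",180,180,460,350,2.5)
g=S["gripper_width"]/2
for k in(0,-.01,-.02,-.03,-.04):print(k,(proj(s,T+g*x+k*z)-[300,140])*10,(proj(s,T-g*x+k*z)-[300,140])*10)
E
```

```text
t: 5.9
tool_pos: [0.593, 0.0653, 0.1651]
tool_rot: [0.288, 0.297, 0.907, 0.084]
wrist_force: [0.2, -0.1, 0.1]
gripper_width: 0.065
t 5.9 q [-0.11  0.23  1.87  0.1   0.44 -2.69] p [0.593  0.0653 0.1651] F [ 0.2 -0.1  0.1] M [0.08 0.27 0.02] w 0.065
x [-0.658  0.587 -0.472] z [ 0.572 -0.02  -0.82 ]
0 [451.71564278 575.02719177] [264.03034285 491.87749473]
-0.01 [467.17316893 546.49479665] [279.34365771 462.65427748]
-0.02 [482.69851516 517.83721531] [294.72535312 433.30056597]
-0.03 [498.29212879 489.05362205] [310.17588813 403.81548417]
-0.04 [513.9544611 460.1431839] [325.6957259 374.1981482]
```

View pics/g_s.png

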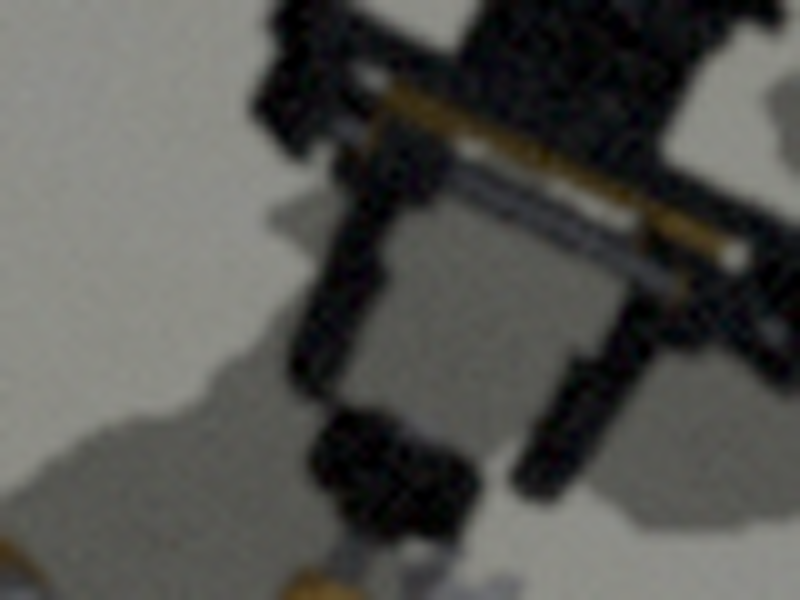

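View pics/g_w.png

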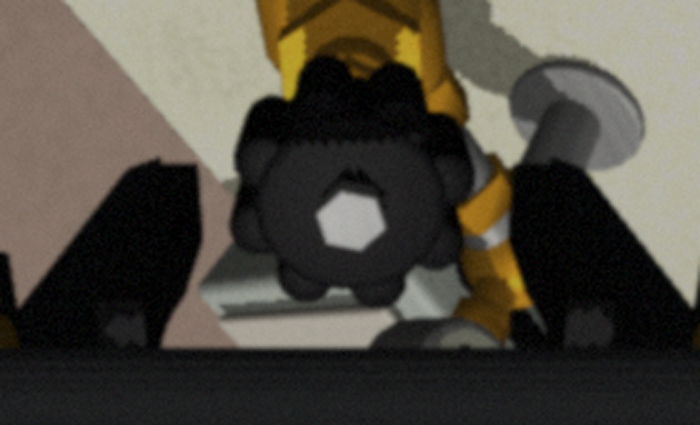

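```bash

python3 - <<'E'
from h import *;from plant import arm
w=arm.get_image("wrist");S=arm.get_state();r=rot(S["tool_rot"]);T=S["tool_pos"]
for uv in((260,246),(385,246)):
    e,d=ray(w,*uv); e=r.inv().apply(e-T);d=r.inv().apply(d)
    k=(np.sign(uv[0]-321)*.0325-e[0])/d[0];print(e+k*d)
# wheel cap pixel in wrist: hex center
e,d=ray(w,180+350/2.5,180+218/2.5); n=V+A*.125
k=((n-e)@A)/(d@A);print("cap at",e+k*d,"expected",n)
E
```

```text
[-0.0325     -0.00971701 -0.03227788]
[ 0.0325     -0.00798081 -0.02901268]
cap at [0.57694529 0.0670909  0.1932897 ] expected [0.57568085 0.0653481  0.192456  ]
```

Both the wrist and scene views show the real fingertips (e.g. scene 10x crop (285,385)/(540,495)) about 31 mm short of where the reported TCP projects. The knob itself is where I predicted, so I'll trust the images. I'll reopen, go about 3 cm deeper and check again.

```bash

python3 -m creep '[{"rx":0,"ry":0,"rz":0,"dx":0,"dy":0,"dz":0,"gripper":0},{"rx":0,"ry":0,"rz":0,"dx":-0.05,"dy":0,"dz":0,"gripper":0},{"rx":0,"ry":0,"rz":0,"dx":0,"dy":0,"dz":0,"gripper":0},{"rx":0,"ry":0,"rz":0,"dx":0,"dy":0,"dz":0.6,"gripper":0},{"rx":0,"ry":0,"rz":0,"dx":0,"dy":0,"dz":0.6,"gripper":0},{"rx":0,"ry":0,"rz":0,"dx":0,"dy":0,"dz":0.6,"gripper":0},{"rx":0,"ry":0,"rz":0,"dx":0,"dy":0,"dz":0.6,"gripper":0},{"rx":0,"ry":0,"rz":0,"dx":0,"dy":0,"dz":0.6,"gripper":0},{"rx":0,"ry":0,"rz":0,"dx":0,"dy":0,"dz":0,"gripper":0},{"rx":0,"ry":0,"rz":0,"dx":0,"dy":0,"dz":0,"gripper":0}]'
python3 - <<'E'
from h import *;from plant import arm
S=arm.get_state();show(S)
s=arm.get_image("scene");crop(s,"h_s.png",300,140,380,200,10)
w=arm.get_image("wrist");crop(w,"h_w.png",180,180,460,350,2.5)
E
```

```text
t: 6.88
tool_pos: [0.6105, 0.0644, 0.1402]
tool_rot: [0.288, 0.297, 0.907, 0.083]
wrist_force: [-0.1, 0.3, -0.2]
gripper_width: 0.0881
t 6.88 q [-0.1   0.3   1.85  0.11  0.38 -2.7 ] p [0.6105 0.0644 0.1402] F [-0.1  0.3 -0.2] M [0.06 0.3  0.02] w 0.0881
x [-0.658  0.587 -0.472] z [ 0.571 -0.02  -0.821]
```

View pics/h_s.png

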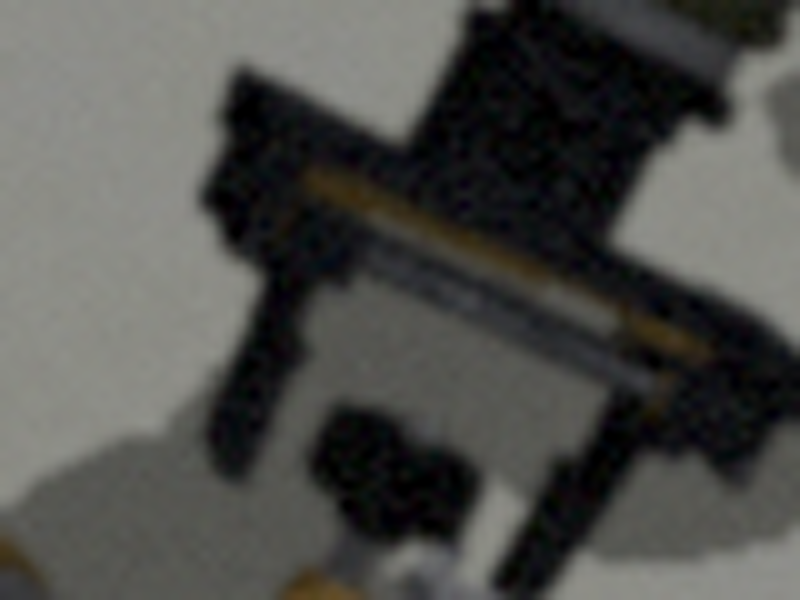

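View pics/h_w.png

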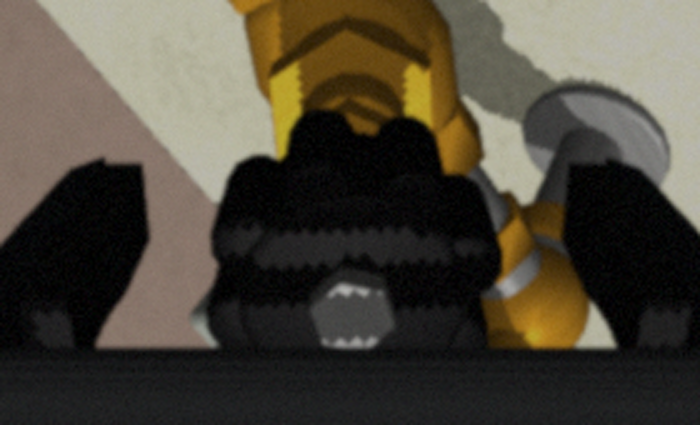

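```bash

python3 -m creep '[{"rx":0,"ry":0,"rz":0,"dx":0,"dy":0,"dz":0,"gripper":1},{"rx":0,"ry":0,"rz":0,"dx":0,"dy":0,"dz":0,"gripper":1},{"rx":0,"ry":0,"rz":0,"dx":0,"dy":0,"dz":0,"gripper":1},{"rx":0,"ry":0,"rz":0,"dx":0,"dy":0,"dz":0,"gripper":1},{"rx":0,"ry":0,"rz":0,"dx":0,"dy":0,"dz":0,"gripper":1},{"rx":0,"ry":0,"rz":0,"dx":0,"dy":0,"dz":0,"gripper":1},{"rx":0,"ry":0,"rz":0,"dx":0,"dy":0,"dz":0,"gripper":1},{"rx":0,"ry":0,"rz":0,"dx":0,"dy":0,"dz":0,"gripper":1}]' 25
python3 - <<'E'
from h import *;from plant import arm
S=arm.get_state();show(S)
E
```

```text
t: 7.65
tool_pos: [0.6108, 0.0642, 0.141]
tool_rot: [0.288, 0.297, 0.906, 0.084]
wrist_force: [2.3, -2.5, 1.0]
gripper_width: 0.0508
t 7.65 q [-0.1   0.3   1.85  0.11  0.38 -2.7 ] p [0.6108 0.0642 0.141 ] F [ 2.3 -2.5  1. ] M [-0.09  0.03 -0.29] w 0.0508
x [-0.657  0.587 -0.473] z [ 0.572 -0.02  -0.82 ]
```

```bash

python3 -m creep '[{"rx":0,"ry":0,"rz":0.1,"dx":0,"dy":0,"dz":0.029,"gripper":1},{"rx":0,"ry":0,"rz":0.1,"dx":0,"dy":0,"dz":0.029,"gripper":1},{"rx":0,"ry":0,"rz":0.1,"dx":0,"dy":0,"dz":0.029,"gripper":1},{"rx":0,"ry":0,"rz":0.1,"dx":0,"dy":0,"dz":0.029,"gripper":1},{"rx":0,"ry":0,"rz":0.1,"dx":0,"dy":0,"dz":0.029,"gripper":1},{"rx":0,"ry":0,"rz":0,"dx":0,"dy":0,"dz":0,"gripper":1}]'
python3 - <<'E'
from h import *;from plant import arm
S=arm.get_state();show(S);print(rot(S["tool_rot"]).inv().apply(S["wrist_force"]),rot(S["tool_rot"]).inv().apply(S["ft_torque"]))
w=arm.get_image("wrist");crop(w,"i_w.png",180,180,460,350,2.5)
E
```

```text
t: 8.15
tool_pos: [0.6116, 0.0642, 0.1398]
tool_rot: [0.258, 0.514, 0.804, 0.153]
wrist_force: [0.4, -2.3, 1.9]
gripper_width: 0.051
t 8.15 q [-0.1   0.3   1.85  0.11  0.38 -2.2 ] p [0.6116 0.0642 0.1398] F [ 0.4 -2.3  1.9] M [-0.07  0.03 -0.27] w 0.051
x [-0.339  0.905 -0.259] z [ 0.572 -0.02  -0.82 ]
[-2.72401851  0.3124075  -1.32171427] [ 0.12664742 -0.1813332   0.18212057]
```

View pics/i_w.png

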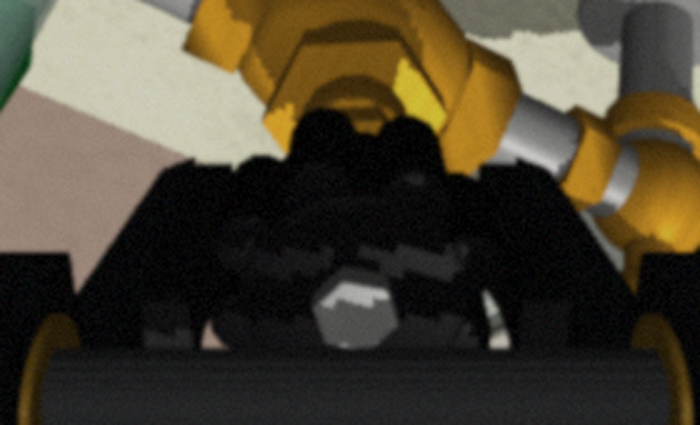

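```bash

python3 -m creep '[{"rx":0,"ry":0,"rz":0.1,"dx":0,"dy":0,"dz":0.029,"gripper":1},{"rx":0,"ry":0,"rz":0.1,"dx":0,"dy":0,"dz":0.029,"gripper":1},{"rx":0,"ry":0,"rz":0.1,"dx":0,"dy":0,"dz":0.029,"gripper":1},{"rx":0,"ry":0,"rz":0.1,"dx":0,"dy":0,"dz":0.029,"gripper":1},{"rx":0,"ry":0,"rz":0.1,"dx":0,"dy":0,"dz":0.029,"gripper":1},{"rx":0,"ry":0,"rz":0.1,"dx":0,"dy":0,"dz":0.029,"gripper":1},{"rx":0,"ry":0,"rz":0.1,"dx":0,"dy":0,"dz":0.029,"gripper":1},{"rx":0,"ry":0,"rz":0.1,"dx":0,"dy":0,"dz":0.029,"gripper":1},{"rx":0,"ry":0,"rz":0.1,"dx":0,"dy":0,"dz":0.029,"gripper":1},{"rx":0,"ry":0,"rz":0.1,"dx":0,"dy":0,"dz":0.029,"gripper":1}]'
cat > st.py <<'E'
from h import *;from plant import arm
S=arm.get_state();show(S);print("tool F",np.round(rot(S["tool_rot"]).inv().apply(S["wrist_force"]),1),"M",np.round(rot(S["tool_rot"]).inv().apply(S["ft_torque"]),2),"axis pos",round((S["tool_pos"]-V)@A,4))
E
python3 st.py
python3 -m creep '[{"rx":0,"ry":0,"rz":0.1,"dx":0,"dy":0,"dz":0.029,"gripper":1},{"rx":0,"ry":0,"rz":0.1,"dx":0,"dy":0,"dz":0.029,"gripper":1},{"rx":0,"ry":0,"rz":0.1,"dx":0,"dy":0,"dz":0.029,"gripper":1},{"rx":0,"ry":0,"rz":0.1,"dx":0,"dy":0,"dz":0.029,"gripper":1},{"rx":0,"ry":0,"rz":0.1,"dx":0,"dy":0,"dz":0.029,"gripper":1},{"rx":0,"ry":0,"rz":0.1,"dx":0,"dy":0,"dz":0.029,"gripper":1},{"rx":0,"ry":0,"rz":0.1,"dx":0,"dy":0,"dz":0.029,"gripper":1},{"rx":0,"ry":0,"rz":0.1,"dx":0,"dy":0,"dz":0.029,"gripper":1},{"rx":0,"ry":0,"rz":0.1,"dx":0,"dy":0,"dz":0.029,"gripper":1},{"rx":0,"ry":0,"rz":0.1,"dx":0,"dy":0,"dz":0.029,"gripper":1}]'
python3 st.py
```

```text
t: 9.03
tool_pos: [0.6132, 0.0644, 0.1375]
tool_rot: [0.154, 0.835, 0.46, 0.258]
wrist_force: [1.4, 0.4, 0.4]
gripper_width: 0.0509
t 9.03 q [-0.1   0.31  1.85  0.11  0.38 -1.2 ] p [0.6132 0.0644 0.1375] F [1.4 0.4 0.4] M [-0.17 -0.01  0.05] w 0.0509
x [0.443 0.849 0.289] z [ 0.572 -0.02  -0.82 ]
tool F [1.1 1.  0.5] M [-0.07 -0.09 -0.14] axis pos 0.0584
t: 9.87
tool_pos: [0.6151, 0.0644, 0.1353]
tool_rot: [0.011, 0.954, 0.004, 0.3]
wrist_force: [1.6, -0.1, 1.7]
gripper_width: 0.0513
t 9.87 q [-0.1   0.32  1.84  0.11  0.37 -0.2 ] p [0.6151 0.0644 0.1353] F [ 1.6 -0.1  1.7] M [-0.12 -0.14  0.21] w 0.0513
x [0.82  0.014 0.573] z [ 0.573 -0.02  -0.819]
tool F [ 2.3  0.2 -0.5] M [ 0.02  0.14 -0.24] axis pos 0.0556
```

```bash

python3 -m creep '[{"rx":0,"ry":0,"rz":0.1,"dx":0,"dy":0,"dz":0.029,"gripper":1},{"rx":0,"ry":0,"rz":0.1,"dx":0,"dy":0,"dz":0.029,"gripper":1},{"rx":0,"ry":0,"rz":0.1,"dx":0,"dy":0,"dz":0.029,"gripper":1},{"rx":0,"ry":0,"rz":0.1,"dx":0,"dy":0,"dz":0.029,"gripper":1},{"rx":0,"ry":0,"rz":0.1,"dx":0,"dy":0,"dz":0.029,"gripper":1},{"rx":0,"ry":0,"rz":0.1,"dx":0,"dy":0,"dz":0.029,"gripper":1}]'
python3 st.py
```

```text
t: 10.37
tool_pos: [0.6162, 0.0643, 0.134]
tool_rot: [-0.078, 0.912, -0.278, 0.29]
wrist_force: [2.6, -1.0, 0.7]
gripper_width: 0.0507
t 10.37 q [-0.1   0.32  1.84  0.11  0.37  0.4 ] p [0.6162 0.0643 0.134 ] F [ 2.6 -1.   0.7] M [-0.2  -0.16  0.19] w 0.0507
x [ 0.676 -0.553  0.486] z [ 0.573 -0.02  -0.819]
tool F [ 2.7 -0.6  0.9] M [ 0.04  0.17 -0.27] axis pos 0.0539
```

```bash

python3 -m creep '[{"rx":0,"ry":0,"rz":0.1,"dx":0,"dy":0,"dz":0.029,"gripper":1},{"rx":0,"ry":0,"rz":0.1,"dx":0,"dy":0,"dz":0.029,"gripper":1},{"rx":0,"ry":0,"rz":0.1,"dx":0,"dy":0,"dz":0.029,"gripper":1}]'
python3 st.py
```

```text
t: 10.62
tool_pos: [0.6167, 0.0643, 0.1332]
tool_rot: [-0.12, 0.86, -0.412, 0.276]
wrist_force: [2.4, -0.6, 2.6]
gripper_width: 0.0512
t 10.62 q [-0.1   0.32  1.84  0.11  0.37  0.7 ] p [0.6167 0.0643 0.1332] F [ 2.4 -0.6  2.6] M [-0.23 -0.16  0.01] w 0.0512
x [ 0.509 -0.775  0.375] z [ 0.573 -0.02  -0.819]
tool F [ 2.7 -2.2 -0.8] M [ 0.01  0.24 -0.14] axis pos 0.053
```

```bash

python3 -m creep '[{"rx":0,"ry":0,"rz":0.1,"dx":0,"dy":0,"dz":0.029,"gripper":1},{"rx":0,"ry":0,"rz":0.1,"dx":0,"dy":0,"dz":0.029,"gripper":1}]'
python3 st.py
```

```text
t: 10.78
tool_pos: [0.6171, 0.0642, 0.1328]
tool_rot: [-0.147, 0.815, -0.495, 0.262]
wrist_force: [2.2, -0.3, 2.2]
gripper_width: 0.0512
t 10.78 q [-0.1   0.32  1.84  0.11  0.37  0.9 ] p [0.6171 0.0642 0.1328] F [ 2.2 -0.3  2.2] M [-0.31 -0.19  0.06] w 0.0512
x [ 0.372 -0.885  0.281] z [ 0.573 -0.02  -0.819]
tool F [ 1.7 -2.6 -0.6] M [ 0.07  0.28 -0.23] axis pos 0.0524
```

```bash

python3 -m creep '[{"rx":0,"ry":0,"rz":0.1,"dx":0,"dy":0,"dz":0.029,"gripper":1},{"rx":0,"ry":0,"rz":0.1,"dx":0,"dy":0,"dz":0.029,"gripper":1}]'
python3 st.py
```

```text
t: 10.95
tool_pos: [0.6174, 0.0641, 0.1323]
tool_rot: [-0.173, 0.761, -0.574, 0.246]
wrist_force: [2.6, -0.1, 2.2]
gripper_width: 0.051
t 10.95 q [-0.1   0.33  1.84  0.11  0.37  1.1 ] p [0.6174 0.0641 0.1323] F [ 2.6 -0.1  2.2] M [-0.37 -0.15  0.01] w 0.051
x [ 0.219 -0.96   0.177] z [ 0.573 -0.02  -0.819]
tool F [ 1.1 -3.3 -0.3] M [ 0.06  0.33 -0.22] axis pos 0.0518
```

```bash

python3 -m creep '[{"rx":0,"ry":0,"rz":0.1,"dx":0,"dy":0,"dz":0.029,"gripper":1},{"rx":0,"ry":0,"rz":0.1,"dx":0,"dy":0,"dz":0.029,"gripper":1}]'
python3 st.py
```

```text
t: 11.12
tool_pos: [0.6177, 0.0641, 0.1319]
tool_rot: [-0.196, 0.7, -0.647, 0.228]
wrist_force: [2.6, -1.3, 2.3]
gripper_width: 0.0513
t 11.12 q [-0.1   0.33  1.84  0.11  0.37  1.3 ] p [0.6177 0.0641 0.1319] F [ 2.6 -1.3  2.3] M [-0.45 -0.09 -0.08] w 0.0513
x [ 0.058 -0.996  0.065] z [ 0.573 -0.02  -0.819]
tool F [ 1.6 -3.3 -0.4] M [ 0.06  0.42 -0.19] axis pos 0.0513
```

```bash

python3 -m creep '[{"rx":0,"ry":0,"rz":0.1,"dx":0,"dy":0,"dz":0.029,"gripper":1},{"rx":0,"ry":0,"rz":0.1,"dx":0,"dy":0,"dz":0.029,"gripper":1}]'
python3 st.py
```

```text
t: 11.28
tool_pos: [0.6181, 0.064, 0.1314]
tool_rot: [0.218, -0.632, 0.714, -0.207]
wrist_force: [2.6, -1.7, 2.6]
gripper_width: 0.0506
t 11.28 q [-0.1   0.33  1.84  0.11  0.36  1.5 ] p [0.6181 0.064  0.1314] F [ 2.6 -1.7  2.6] M [-0.45  0.   -0.09] w 0.0506
x [-0.106 -0.993 -0.05 ] z [ 0.573 -0.02  -0.819]
tool F [ 1.3 -3.8 -0.6] M [ 0.05  0.42 -0.18] axis pos 0.0507
```

```bash

python3 -m creep '[{"rx":0,"ry":0,"rz":0.1,"dx":0,"dy":0,"dz":0.029,"gripper":1},{"rx":0,"ry":0,"rz":0.1,"dx":0,"dy":0,"dz":0.029,"gripper":1}]'
python3 st.py; python3 - <<'E'
from h import *;from plant import arm
w=arm.get_image("wrist");crop(w,"j_w.png",180,180,460,350,2.5)
w=arm.get_image("scene");crop(w,"j_s.png",300,140,380,220,7)
E
```

```text
t: 11.45
tool_pos: [0.6184, 0.064, 0.1309]
tool_rot: [0.238, -0.558, 0.774, -0.184]
wrist_force: [2.2, -2.2, 2.6]
gripper_width: 0.0508
t 11.45 q [-0.1   0.33  1.84  0.11  0.36  1.7 ] p [0.6184 0.064  0.1309] F [ 2.2 -2.2  2.6] M [-0.45 -0.02 -0.14] w 0.0508
x [-0.265 -0.95  -0.162] z [ 0.573 -0.02  -0.819]
tool F [ 1.1 -3.8 -0.8] M [ 0.16  0.41 -0.14] axis pos 0.0501
```

View pics/j_w.png

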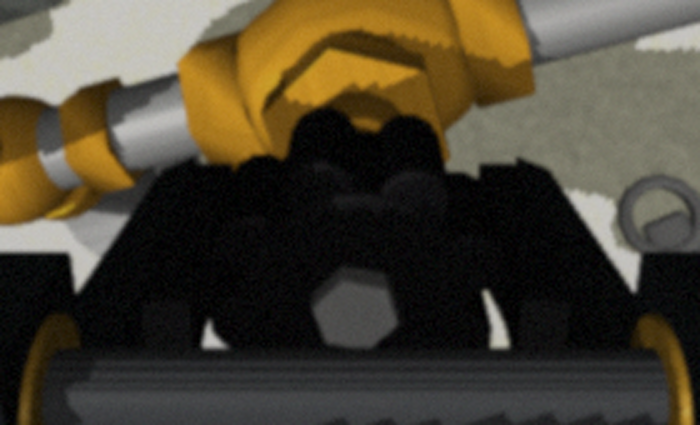

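View pics/j_s.png

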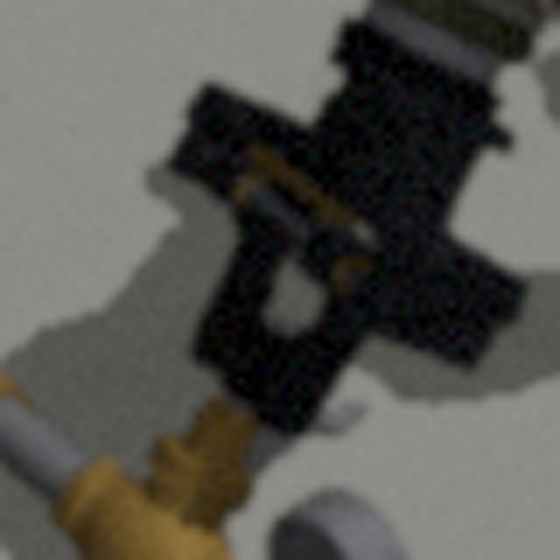

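No slip so far: the hex cap keeps its orientation in the hand. I'll continue.

```bash

python3 -m creep '[{"rx":0,"ry":0,"rz":0.1,"dx":0,"dy":0,"dz":0.029,"gripper":1},{"rx":0,"ry":0,"rz":0.1,"dx":0,"dy":0,"dz":0.029,"gripper":1}]'
python3 st.py
```

```text
t: 11.72
tool_pos: [0.6174, 0.0646, 0.1295]
tool_rot: [0.253, -0.48, 0.825, -0.159]
wrist_force: [-9.1, 3.3, 6.4]
gripper_width: 0.0501
t 11.72 q [-0.1   0.33  1.84  0.11  0.37  1.89] p [0.6174 0.0646 0.1295] F [-9.1  3.3  6.4] M [-0.32  0.97  1.36] w 0.0501
x [-0.411 -0.873 -0.265] z [ 0.57  -0.019 -0.821]
tool F [ -0.8   4.9 -10.5] M [-1.07  0.02 -1.31] axis pos 0.0495
```

```bash

python3 -m creep '[{"rx":0,"ry":0,"rz":0.1,"dx":0,"dy":0,"dz":0.029,"gripper":1},{"rx":0,"ry":0,"rz":0.1,"dx":0,"dy":0,"dz":0.029,"gripper":1}]'
python3 st.py
```

```text
t: 11.88
tool_pos: [0.618, 0.0648, 0.1295]
tool_rot: [0.268, -0.396, 0.868, -0.133]
wrist_force: [-5.4, 1.5, 7.6]
gripper_width: 0.0519
t 11.88 q [-0.1   0.33  1.84  0.11  0.36  2.09] p [0.618  0.0648 0.1295] F [-5.4  1.5  7.6] M [-0.49  0.4   0.94] w 0.0519
x [-0.543 -0.758 -0.36 ] z [ 0.571 -0.019 -0.821]
tool F [-0.9  0.9 -9.4] M [-0.38  0.15 -1.06] axis pos 0.0492
```

```bash

python3 -m creep '[{"rx":0,"ry":0,"rz":0.1,"dx":0,"dy":0,"dz":0.029,"gripper":1},{"rx":0,"ry":0,"rz":0.1,"dx":0,"dy":0,"dz":0.029,"gripper":1}]'
python3 st.py
```

```text
t: 12.05
tool_pos: [0.6185, 0.0647, 0.1293]
tool_rot: [0.28, -0.307, 0.903, -0.106]
wrist_force: [-4.5, 2.0, 7.1]
gripper_width: 0.0523
t 12.05 q [-0.1   0.33  1.84  0.11  0.36  2.3 ] p [0.6185 0.0647 0.1293] F [-4.5  2.   7.1] M [-0.29  0.37  0.95] w 0.0523
x [-0.655 -0.613 -0.442] z [ 0.572 -0.019 -0.82 ]
tool F [-1.4  1.3 -8.4] M [-0.46  0.09 -0.95] axis pos 0.0487
```

The stop was reached after about 4.5 rad (torque jumped from 0.2 to 1.3 N m), and after that the pads only slipped. I'll release, back off and check.

```bash

python3 -m creep '[{"rx":0,"ry":0,"rz":0,"dx":0,"dy":0,"dz":0,"gripper":0},{"rx":0,"ry":0,"rz":0,"dx":0,"dy":0,"dz":0,"gripper":0},{"rx":0,"ry":0,"rz":0,"dx":0,"dy":0,"dz":0,"gripper":0},{"rx":0,"ry":0,"rz":0,"dx":0,"dy":0,"dz":0,"gripper":0},{"rx":0,"ry":0,"rz":0,"dx":0,"dy":0,"dz":0,"gripper":0},{"rx":0,"ry":0,"rz":0,"dx":0,"dy":0,"dz":-1,"gripper":0},{"rx":0,"ry":0,"rz":0,"dx":0,"dy":0,"dz":-2,"gripper":0},{"rx":0,"ry":0,"rz":0,"dx":0,"dy":0,"dz":-3,"gripper":0},{"rx":0,"ry":0,"rz":0,"dx":0,"dy":0,"dz":-3,"gripper":0},{"rx":0,"ry":0,"rz":0,"dx":0,"dy":0,"dz":-3,"gripper":0},{"rx":0,"ry":0,"rz":0,"dx":0,"dy":0,"dz":-3,"gripper":0},{"rx":0,"ry":0,"rz":0,"dx":0,"dy":0,"dz":0,"gripper":0}]'
python3 st.py
python3 - <<'E'
from h import *;from plant import arm
w=arm.get_image("wrist");cv2.imwrite("pics/k_w.png",w["frame"][:,:,::-1])
s=arm.get_image("scene");crop(s,"k_s.png",235,140,375,260,5)
print(proj(w,V+A*.114),[(proj(s,V+A*k)-[235,140])*5 for k in(.101,.113)])
b=(322,170,360,210);g=s["frame"].max(2)[b[1]:b[3],b[0]:b[2]]<38
cnt,_=cv2.findContours(g.astype(np.uint8),cv2.RETR_EXTERNAL,cv2.CHAIN_APPROX_NONE)
for k in cnt:
  if cv2.contourArea(k)>40:
    m=cv2.moments(cv2.convexHull(k));print((b[0]+m["m10"]/m["m00"],b[1]+m["m01"]/m["m00"]),cv2.boundingRect(k))
E
```

```text
t: 13.05
tool_pos: [0.5324, 0.0673, 0.2576]
tool_rot: [0.284, -0.305, 0.903, -0.107]
wrist_force: [0.2, -0.5, 1.6]
gripper_width: 0.088
t 13.05 q [-0.12 -0.02  1.89  0.08  0.66  2.32] p [0.5324 0.0673 0.2576] F [ 0.2 -0.5  1.6] M [0.03 0.34 0.03] w 0.088
x [-0.653 -0.611 -0.448] z [ 0.578 -0.02  -0.815]
tool F [-0.6 -1.1 -1.2] M [-0.24  0.24 -0.01] axis pos 0.2032
[323.70594971 193.2271141 ] [array([508.65704417, 254.06512674]), array([517.98731455, 236.69179361])]
(336.70861678004536, 191.12244897959184) (7, 14, 17, 14)
```

View pics/k_w.png

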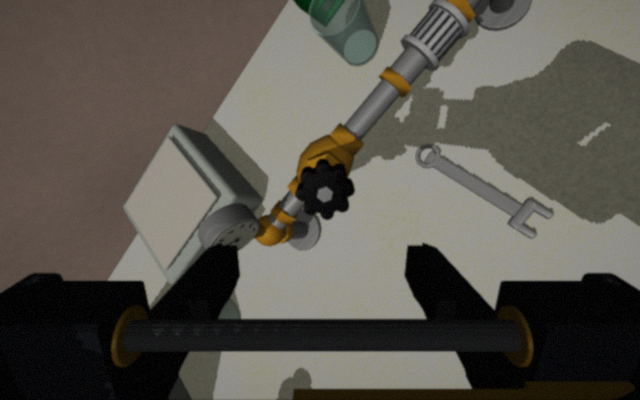

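View pics/k_s.png

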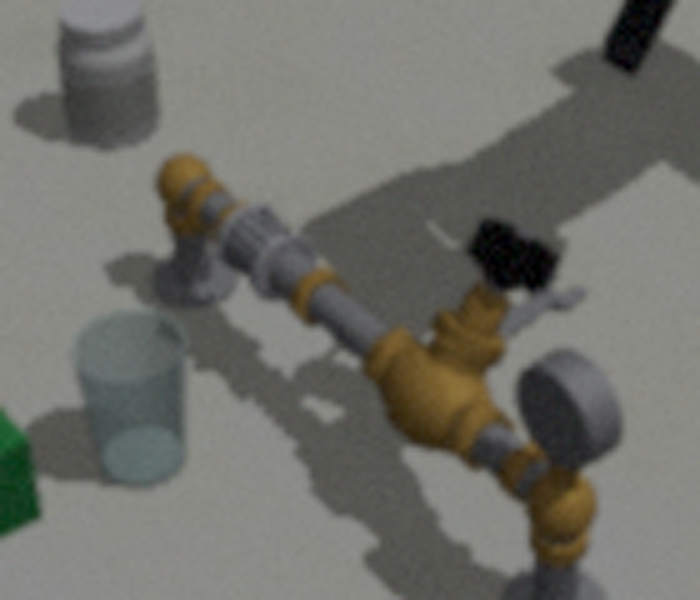

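The wrist view has the knob cap at (324,194), which is where the shut position predicts it. In the scene view the knob is at (336.7,191.1) against a prediction of (336.7,190.8), so it moved about 12.5 mm and is shut. Next is the sleeve.

```bash

python3 -m creep '[{"rx":0,"ry":0,"rz":-0.12,"dx":0,"dy":0,"dz":-1,"gripper":0},{"rx":0,"ry":0,"rz":-0.12,"dx":0,"dy":0,"dz":-1,"gripper":0},{"rx":0,"ry":0,"rz":-0.12,"dx":0,"dy":0,"dz":-1,"gripper":0},{"rx":0,"ry":0,"rz":-0.12,"dx":0,"dy":0,"dz":-1,"gripper":0},{"rx":0,"ry":0,"rz":-0.12,"dx":0,"dy":0,"dz":-1,"gripper":0},{"rx":0,"ry":0,"rz":-0.12,"dx":0,"dy":0,"dz":0,"gripper":0},{"rx":0,"ry":0,"rz":-0.12,"dx":0,"dy":0,"dz":0,"gripper":0},{"rx":0,"ry":0,"rz":-0.12,"dx":0,"dy":0,"dz":0,"gripper":0},{"rx":0,"ry":0,"rz":-0.12,"dx":0,"dy":0,"dz":0,"gripper":0},{"rx":0,"ry":0,"rz":-0.12,"dx":0,"dy":0,"dz":0,"gripper":0},{"rx":0,"ry":0,"rz":-0.12,"dx":0,"dy":0,"dz":0,"gripper":0},{"rx":0,"ry":0,"rz":-0.12,"dx":0,"dy":0,"dz":0,"gripper":0},{"rx":0,"ry":0,"rz":-0.12,"dx":0,"dy":0,"dz":0,"gripper":0},{"rx":0,"ry":0,"rz":-0.12,"dx":0,"dy":0,"dz":0,"gripper":0},{"rx":0,"ry":0,"rz":-0.12,"dx":0,"dy":0,"dz":0,"gripper":0},{"rx":0,"ry":0,"rz":-0.12,"dx":0,"dy":0,"dz":0,"gripper":0},{"rx":0,"ry":0,"rz":-0.12,"dx":0,"dy":0,"dz":0,"gripper":0},{"rx":0,"ry":0,"rz":-0.12,"dx":0,"dy":0,"dz":0,"gripper":0},{"rx":0,"ry":0,"rz":-0.12,"dx":0,"dy":0,"dz":0,"gripper":0},{"rx":0,"ry":0,"rz":-0.12,"dx":0,"dy":0,"dz":0,"gripper":0}]'
python3 st.py
python3 - <<'E'
from h import *;from plant import arm
S=arm.get_state();g=goal(SL-Y*.0145+[0,0,.15],np.array([0,0,-1.]),X);print(g[0]);delta(S,g)
E
```

```text
t: 14.82
tool_pos: [0.5045, 0.068, 0.2912]
tool_rot: [-0.003, 0.954, -0.041, 0.298]
wrist_force: [-0.6, -0.1, -0.3]
gripper_width: 0.0879
t 14.82 q [-0.13 -0.11  1.88  0.08  0.77 -0.08] p [0.5045 0.068  0.2912] F [-0.6 -0.1 -0.3] M [-0.09  0.36  0.02] w 0.0879
x [ 0.819 -0.079  0.569] z [ 0.569 -0.019 -0.822]
tool F [-0.6  0.1 -0.1] M [-0.09 -0.35 -0.07] axis pos 0.2468
[ 0.63976035 -0.12189996  0.24      ]
shift cm (current tool axes) [ 9.67 18.04 12.28] turn [-0.018 -0.606 -0.044]
```

```bash

python3 -m creep '[{"rx":-0.003,"ry":-0.101,"rz":-0.007,"dx":0,"dy":0,"dz":0,"gripper":0},{"rx":-0.003,"ry":-0.101,"rz":-0.007,"dx":0,"dy":0,"dz":0,"gripper":0},{"rx":-0.003,"ry":-0.101,"rz":-0.007,"dx":0,"dy":0,"dz":0,"gripper":0},{"rx":-0.003,"ry":-0.101,"rz":-0.007,"dx":0,"dy":0,"dz":0,"gripper":0},{"rx":-0.003,"ry":-0.101,"rz":-0.007,"dx":0,"dy":0,"dz":0,"gripper":0},{"rx":-0.003,"ry":-0.101,"rz":-0.007,"dx":0,"dy":0,"dz":0,"gripper":0},{"rx":0,"ry":0,"rz":0,"dx":0,"dy":0,"dz":0,"gripper":0},{"rx":0,"ry":0,"rz":0,"dx":0,"dy":0,"dz":0,"gripper":0}]'
python3 st.py
python3 - <<'E'
from h import *;from plant import arm
S=arm.get_state();g=goal(SL-Y*.0145+[0,0,.15],np.array([0,0,-1.]),X);print(g[0]);delta(S,g)
E
```

```text
t: 15.48
tool_pos: [0.5051, 0.0679, 0.2908]
tool_rot: [-0.002, 1.0, -0.024, 0.001]
wrist_force: [-0.4, 0.2, 0.1]
gripper_width: 0.0884
t 15.48 q [-0.1   0.23  1.39  0.    1.52 -0.05] p [0.5051 0.0679 0.2908] F [-0.4  0.2  0.1] M [-0.09  0.11 -0.01] w 0.0884
x [ 0.999 -0.047  0.001] z [ 0.002  0.004 -1.   ]
tool F [-0.4 -0.2 -0.1] M [-0.09 -0.11  0.01] axis pos 0.2461
[ 0.63976035 -0.12189996  0.24      ]
shift cm (current tool axes) [14.34 18.35  5.03] turn [-0.004 -0.001 -0.007]
```

```bash

python3 -m creep '[{"rx":-0.004,"ry":0,"rz":-0.007,"dx":1.79,"dy":2.3,"dz":0,"gripper":0},{"rx":0,"ry":0,"rz":0,"dx":1.79,"dy":2.3,"dz":0,"gripper":0},{"rx":0,"ry":0,"rz":0,"dx":1.79,"dy":2.3,"dz":0,"gripper":0},{"rx":0,"ry":0,"rz":0,"dx":1.79,"dy":2.3,"dz":1,"gripper":0},{"rx":0,"ry":0,"rz":0,"dx":1.79,"dy":2.3,"dz":1,"gripper":0},{"rx":0,"ry":0,"rz":0,"dx":1.79,"dy":2.3,"dz":1,"gripper":0},{"rx":0,"ry":0,"rz":0,"dx":1.79,"dy":2.3,"dz":1,"gripper":0},{"rx":0,"ry":0,"rz":0,"dx":1.79,"dy":2.3,"dz":1,"gripper":0},{"rx":0,"ry":0,"rz":0,"dx":0,"dy":0,"dz":0,"gripper":0},{"rx":0,"ry":0,"rz":0,"dx":0,"dy":0,"dz":0,"gripper":0}]'
python3 st.py
python3 - <<'E'
from h import *;from plant import arm
w=arm.get_image("wrist");cv2.imwrite("pics/l_w.png",w["frame"][:,:,::-1])
t=arm.get_image("top");crop(t,"l_t.png",300,130,410,210,7)
S=arm.get_state();g=goal(SL-Y*.0145+[0,0,.15],np.array([0,0,-1.]),X);delta(S,g)
print([proj(w,SL+Y*k) for k in(-.0145,-.0395,.0105)])
E
```

```text
t: 16.32
tool_pos: [0.6398, -0.1224, 0.242]
tool_rot: [0.0, 1.0, -0.021, 0.001]
wrist_force: [-0.1, -0.7, 0.8]
gripper_width: 0.088
t 16.32 q [-0.37  0.59  1.    0.    1.55 -0.33] p [ 0.6398 -0.1224  0.242 ] F [-0.1 -0.7  0.8] M [-0.05  0.05  0.01] w 0.088
x [ 0.999 -0.042  0.002] z [ 0.002 -0.    -1.   ]
tool F [-0.   0.7 -0.8] M [-0.06 -0.05 -0.01] axis pos 0.1246
shift cm (current tool axes) [0.  0.1 0.4] turn [ 0.001 -0.005  0.001]
[array([321.26011585, 172.0366063 ]), array([321.30348678, 194.0848843 ]), array([321.21461659, 148.90635927])]
```

View pics/l_w.png

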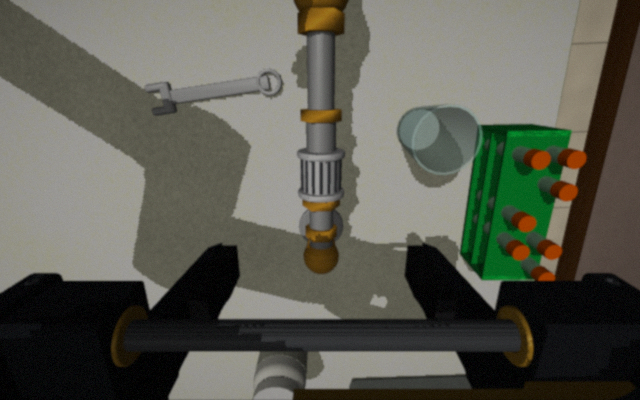

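```bash

python3 -m creep '[{"rx":0,"ry":-0.004,"rz":0,"dx":0,"dy":0,"dz":1.7,"gripper":0.22},{"rx":0,"ry":0,"rz":0,"dx":0,"dy":0,"dz":2,"gripper":0.22},{"rx":0,"ry":0,"rz":0,"dx":0,"dy":0,"dz":2,"gripper":0.22},{"rx":0,"ry":0,"rz":0,"dx":0,"dy":0,"dz":2,"gripper":0.22},{"rx":0,"ry":0,"rz":0,"dx":0,"dy":0,"dz":2,"gripper":0.22},{"rx":0,"ry":0,"rz":0,"dx":0,"dy":0,"dz":2,"gripper":0.22},{"rx":0,"ry":0,"rz":0,"dx":0,"dy":0,"dz":2,"gripper":0.22},{"rx":0,"ry":0,"rz":0,"dx":0,"dy":0,"dz":0,"gripper":0.22},{"rx":0,"ry":0,"rz":0,"dx":0,"dy":0,"dz":0,"gripper":0.22}]'
python3 st.py
python3 - <<'E'
from h import *;from plant import arm
w=arm.get_image("wrist");cv2.imwrite("pics/m_w.png",w["frame"][:,:,::-1])
s=arm.get_image("scene");crop(s,"m_s.png",230,110,350,210,6.5)
S=arm.get_state();g=goal(SL-Y*.0145+[0,0,-.05],np.array([0,0,-1.]),X);delta(S,g)
E
```

```text
t: 17.17
tool_pos: [0.6397, -0.1208, 0.1071]
tool_rot: [0.0, 1.0, -0.02, -0.0]
wrist_force: [0.1, -0.6, 0.8]
gripper_width: 0.0688
t 17.17 q [-0.37  0.67  1.21 -0.    1.26 -0.33] p [ 0.6397 -0.1208  0.1071] F [ 0.1 -0.6  0.8] M [-0.07  0.06 -0.05] w 0.0688
x [ 0.999 -0.039 -0.001] z [-0.001 -0.    -1.   ]
tool F [ 0.1  0.6 -0.8] M [-0.07 -0.06  0.05] axis pos 0.0141
shift cm (current tool axes) [-0.1   0.03  6.85] turn [ 0.002 -0.002  0.001]
```

View pics/m_w.png

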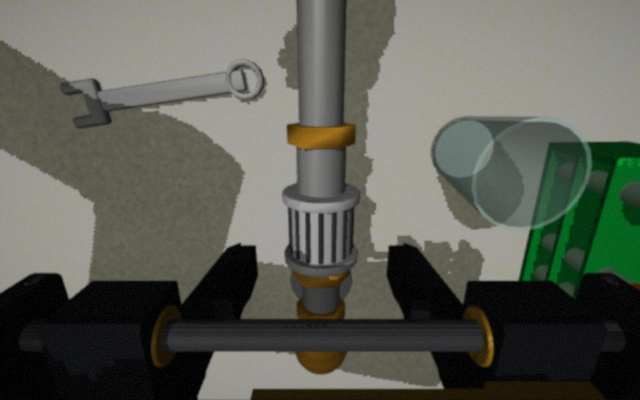

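View pics/m_s.png

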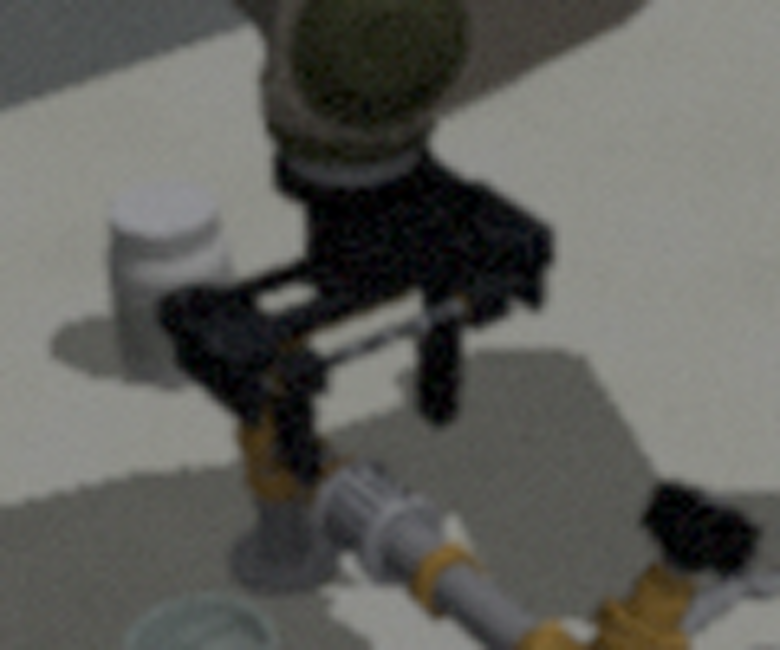

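```bash

python3 -m creep '[{"rx":0,"ry":0,"rz":0,"dx":-0.05,"dy":0,"dz":1,"gripper":0.22},{"rx":0,"ry":0,"rz":0,"dx":-0.05,"dy":0,"dz":1,"gripper":0.22},{"rx":0,"ry":0,"rz":0,"dx":0,"dy":0,"dz":1,"gripper":0.22},{"rx":0,"ry":0,"rz":0,"dx":0,"dy":0,"dz":1,"gripper":0.22},{"rx":0,"ry":0,"rz":0,"dx":0,"dy":0,"dz":1,"gripper":0.22},{"rx":0,"ry":0,"rz":0,"dx":0,"dy":0,"dz":1,"gripper":0.22},{"rx":0,"ry":0,"rz":0,"dx":0,"dy":0,"dz":0.5,"gripper":0.22},{"rx":0,"ry":0,"rz":0,"dx":0,"dy":0,"dz":0,"gripper":0.22},{"rx":0,"ry":0,"rz":0,"dx":0,"dy":0,"dz":0,"gripper":0.22}]'
python3 st.py
python3 - <<'E'
from h import *;from plant import arm
w=arm.get_image("wrist");cv2.imwrite("pics/n_w.png",w["frame"][:,:,::-1])
s=arm.get_image("scene");crop(s,"n_s.png",230,110,350,210,6.5)
E
```

```text
t: 18.02
tool_pos: [0.6389, -0.1218, 0.0411]
tool_rot: [0.0, 1.0, -0.02, -0.001]
wrist_force: [-0.6, -0.1, 0.3]
gripper_width: 0.0689
t 18.02 q [-0.37  0.74  1.27 -0.    1.13 -0.33] p [ 0.6389 -0.1218  0.0411] F [-0.6 -0.1  0.3] M [-0.07  0.02  0.  ] w 0.0689
x [ 0.999 -0.04  -0.001] z [-0.001 -0.    -1.   ]
tool F [-0.6  0.2 -0.3] M [-0.07 -0.02 -0.  ] axis pos -0.0396
```

View pics/n_w.png

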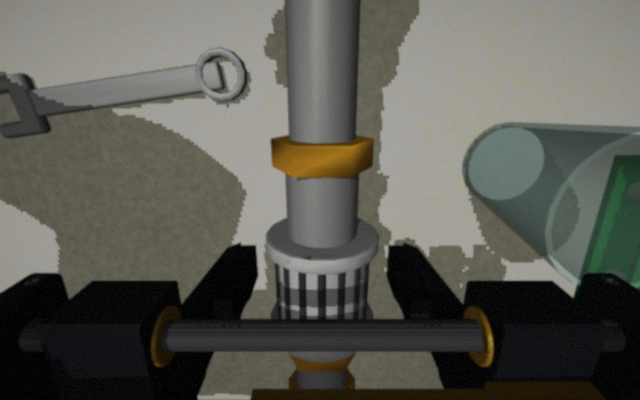

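View pics/n_s.png

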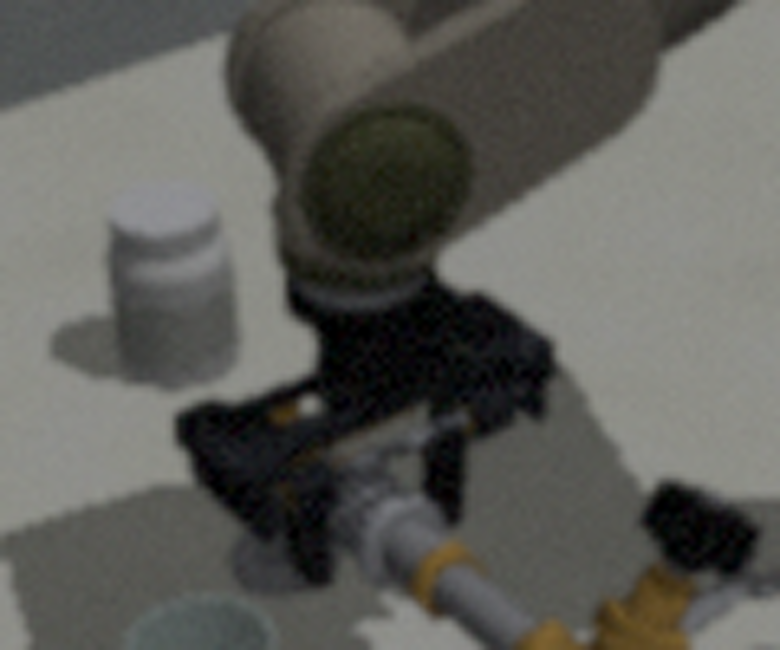

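```bash

python3 -m creep '[{"rx":0,"ry":0,"rz":0,"dx":0,"dy":0,"dz":0,"gripper":1},{"rx":0,"ry":0,"rz":0,"dx":0,"dy":0,"dz":0,"gripper":1},{"rx":0,"ry":0,"rz":0,"dx":0,"dy":0,"dz":0,"gripper":1},{"rx":0,"ry":0,"rz":0,"dx":0,"dy":0,"dz":0,"gripper":1},{"rx":0,"ry":0,"rz":0,"dx":0,"dy":0,"dz":0,"gripper":1},{"rx":0,"ry":0,"rz":0,"dx":0,"dy":0,"dz":0,"gripper":1}]' 15
python3 st.py
```

```text
t: 18.62
tool_pos: [0.6389, -0.1218, 0.0414]
tool_rot: [0.0, 1.0, -0.02, -0.001]
wrist_force: [-0.3, -0.2, 2.1]
gripper_width: 0.0413
t 18.62 q [-0.37  0.74  1.27 -0.    1.13 -0.33] p [ 0.6389 -0.1218  0.0414] F [-0.3 -0.2  2.1] M [-0.01  0.1   0.02] w 0.0413
x [ 0.999 -0.04  -0.001] z [-0.001 -0.001 -1.   ]
tool F [-0.3  0.2 -2.1] M [-0.01 -0.1  -0.02] axis pos -0.0393
```

```bash

python3 -m creep '[{"rx":0,"ry":0,"rz":0,"dx":0,"dy":-0.4,"dz":0,"gripper":1},{"rx":0,"ry":0,"rz":0,"dx":0,"dy":-0.4,"dz":0,"gripper":1},{"rx":0,"ry":0,"rz":0,"dx":0,"dy":-0.4,"dz":0,"gripper":1},{"rx":0,"ry":0,"rz":0,"dx":0,"dy":-0.4,"dz":0,"gripper":1},{"rx":0,"ry":0,"rz":0,"dx":0,"dy":-0.4,"dz":0,"gripper":1},{"rx":0,"ry":0,"rz":0,"dx":0,"dy":-0.4,"dz":0,"gripper":1},{"rx":0,"ry":0,"rz":0,"dx":0,"dy":-0.3,"dz":0,"gripper":1},{"rx":0,"ry":0,"rz":0,"dx":0,"dy":0,"dz":0,"gripper":1}]'
python3 st.py
python3 -m creep '[{"rx":0,"ry":0,"rz":0,"dx":0,"dy":-0.15,"dz":0,"gripper":1},{"rx":0,"ry":0,"rz":0,"dx":0,"dy":-0.15,"dz":0,"gripper":1},{"rx":0,"ry":0,"rz":0,"dx":0,"dy":0,"dz":0,"gripper":1},{"rx":0,"ry":0,"rz":0,"dx":0,"dy":0,"dz":0,"gripper":1}]'
python3 st.py
python3 - <<'E'
from h import *;from plant import arm
s=arm.get_image("scene");crop(s,"o_s.png",230,110,350,210,6.5)
w=arm.get_image("wrist");cv2.imwrite("pics/o_w.png",w["frame"][:,:,::-1])
E
```

```text
t: 19.28
tool_pos: [0.6401, -0.0933, 0.0414]
tool_rot: [-0.001, 1.0, -0.02, -0.001]
wrist_force: [-0.1, 4.5, 1.7]
gripper_width: 0.0413
t 19.28 q [-0.33  0.74  1.28  0.    1.13 -0.29] p [ 0.6401 -0.0933  0.0414] F [-0.1  4.5  1.7] M [ 0.6   0.09 -0.03] w 0.0413
x [ 0.999 -0.04  -0.001] z [-0.001  0.001 -1.   ]
tool F [-0.3 -4.5 -1.7] M [ 0.6  -0.11  0.03] axis pos -0.0394
t: 19.62
tool_pos: [0.6402, -0.0921, 0.0414]
tool_rot: [0.0, 1.0, -0.02, -0.001]
wrist_force: [-1.1, -1.1, 3.1]
gripper_width: 0.0418
t 19.62 q [-0.32  0.73  1.28 -0.    1.13 -0.28] p [ 0.6402 -0.0921  0.0414] F [-1.1 -1.1  3.1] M [-0.22  0.22 -0.03] w 0.0418
x [ 0.999 -0.041 -0.001] z [-0.001 -0.001 -1.   ]
tool F [-1.1  1.1 -3.1] M [-0.23 -0.21  0.03] axis pos -0.0394
```

View pics/o_w.png

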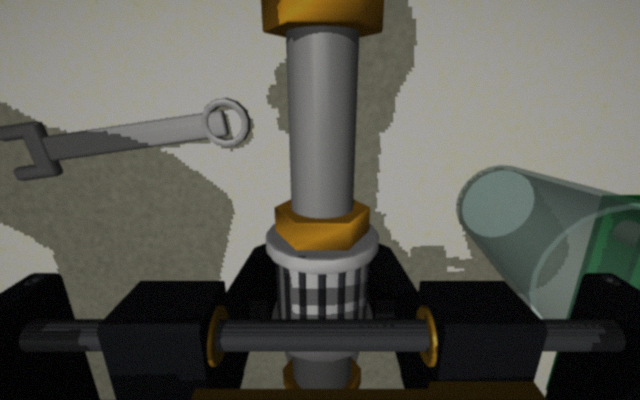

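The wrist view shows the sleeve's front rim touching the collar (row ~230). The force also flipped to +4.5 N forward partway, meaning the detent had gone over. I'll release and rise.

```bash

python3 -m creep '[{"rx":0,"ry":0,"rz":0,"dx":0,"dy":-0.05,"dz":0,"gripper":1},{"rx":0,"ry":0,"rz":0,"dx":0,"dy":0,"dz":0,"gripper":0.22},{"rx":0,"ry":0,"rz":0,"dx":0,"dy":0,"dz":0,"gripper":0.22},{"rx":0,"ry":0,"rz":0,"dx":0,"dy":0,"dz":0,"gripper":0.22},{"rx":0,"ry":0,"rz":0,"dx":0,"dy":0,"dz":0,"gripper":0.22},{"rx":0,"ry":0,"rz":0,"dx":0,"dy":0,"dz":0,"gripper":0.22},{"rx":0,"ry":0,"rz":0,"dx":0,"dy":0,"dz":-1,"gripper":0.22},{"rx":0,"ry":0,"rz":0,"dx":0,"dy":0,"dz":-2,"gripper":0.22},{"rx":0,"ry":0,"rz":0,"dx":0,"dy":0,"dz":-3,"gripper":0.22},{"rx":0,"ry":0,"rz":0,"dx":0,"dy":0,"dz":-3,"gripper":0.22},{"rx":0,"ry":0,"rz":0,"dx":0,"dy":0,"dz":-3,"gripper":0.22},{"rx":0,"ry":0,"rz":0,"dx":0,"dy":0,"dz":-3,"gripper":0.22},{"rx":0,"ry":0,"rz":0,"dx":0,"dy":0,"dz":-3,"gripper":0.22},{"rx":0,"ry":0,"rz":0,"dx":0,"dy":0,"dz":0,"gripper":0.22},{"rx":0,"ry":0,"rz":0,"dx":0,"dy":0,"dz":0,"gripper":0.22}]'
python3 st.py
python3 - <<'E'
from h import *;from plant import arm
w=arm.get_image("wrist");cv2.imwrite("pics/p_w.png",w["frame"][:,:,::-1])
s=arm.get_image("scene");crop(s,"p_s.png",235,140,375,260,5)
b=(322,170,360,210);g=s["frame"].max(2)[b[1]:b[3],b[0]:b[2]]<38
cnt,_=cv2.findContours(g.astype(np.uint8),cv2.RETR_EXTERNAL,cv2.CHAIN_APPROX_NONE)
for k in cnt:
  if cv2.contourArea(k)>40:
    m=cv2.moments(cv2.convexHull(k));print((b[0]+m["m10"]/m["m00"],b[1]+m["m01"]/m["m00"]))
E
```

```text
t: 20.97
tool_pos: [0.6408, -0.0913, 0.2235]
tool_rot: [0.001, 1.0, -0.02, 0.001]
wrist_force: [-0.1, 0.4, -0.3]
gripper_width: 0.0685
t 20.97 q [-0.32  0.58  1.05 -0.    1.5  -0.28] p [ 0.6408 -0.0913  0.2235] F [-0.1  0.4 -0.3] M [-0.1   0.08 -0.  ] w 0.0685
x [ 0.999 -0.04   0.002] z [ 0.002 -0.002 -1.   ]
tool F [-0.1 -0.4  0.3] M [-0.1  -0.08  0.  ] axis pos 0.1095
(336.9311475409836, 191.33551912568305)
```

View pics/p_w.png

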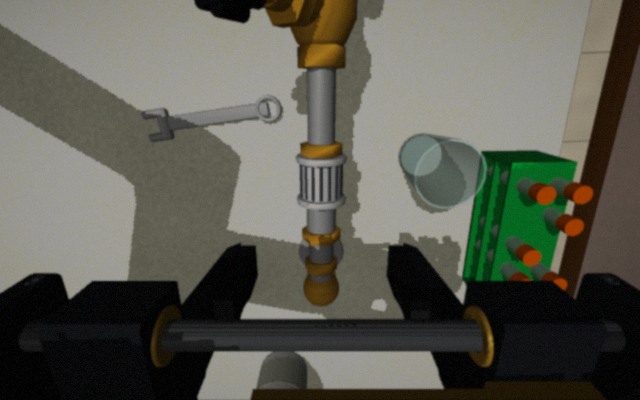

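View pics/p_s.png

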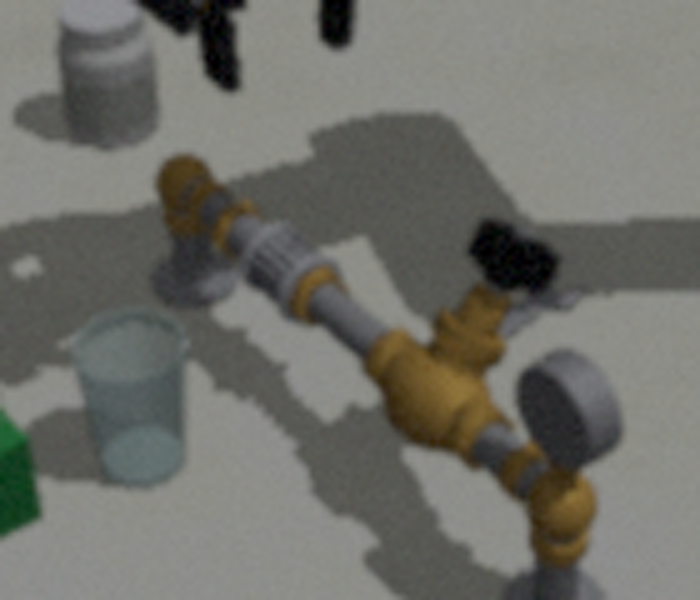

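After release the sleeve stayed up against the collar nearer the gauge (wrist view, rows 153–207, collar at row 150). The knob hasn't moved since it was shut, and the beaker, spanner and jar are where they were. Handing in.

```bash
python3 -c "
from plant import arm
print(arm.close_job())"
```

```text
the job is handed in; nothing more can be done
None
```

The air line is shut down: I closed the flow valve first, then pushed the isolating sleeve home. I then let go, backed off and handed the job in at about 21 s. No verdict is reported.

- **Flow valve:** I turned the handwheel clockwise about 4.4–4.5 rad until the torque jumped from about 0.2 to 1.3 N m at the stop. Past that the pads only slipped. Afterwards the knob showed in the scene image at (336.7, 191.1), against (336.7, 190.8) predicted for shut. It was still within half a pixel of that at the end.
- **Sleeve:** I gripped it between the rims and moved it about 30 mm towards the gauge. The detent went over, with the force flipping to +4.5 N forwards. After release the images show the rim against the collar nearer the gauge and staying there.
- **Other objects:** The beaker, spanner and jar looked unmoved in the last pictures. I did not re-check the flask and bottle at the end; the arm passed well clear of them.
- **Disagreement:** The images showed the real fingertips about 31 mm behind the reported TCP. I trusted the images and went that much deeper for both grasps.
- **Rejected calls:** My first two move calls were refused for missing keys, and nothing moved.

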